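Shim a converter to height in a test clamp

ROBOT

A 6-joint arm with a two-finger parallel gripper is mounted at the origin on a cart in front of the work surface, level with it; the furniture and walls round the work are solid. World frame = base frame: x ahead of the robot, y to its left, z up, the work surface at z = 0. Lengths are in m, angles in rad, forces in N, time in s.
With the tool pointing down it reaches from about 0.375 to 0.9 m from the base axis. Payload 3.1 kg.
Tool frame: the origin (TCP) lies midway between the tips of the shut fingers; the grasp point (between the pads) lies 19 mm behind it (manip.grasp_offset is the distance from the TCP to the grasp point, in m); z points along the fingers, y is the line along which they close (so a half turn about z gives the same grasp; the last joint's range is limited). The gripper opens to 85 mm and grips with 20 to 120 N. Pads are 22 mm wide; open, the fingers measure 114 mm over their backs; the gripper's body (76 mm by 85 mm) begins 54 mm behind the grasp point. The pads swing forward as they close: fully open they stand 13 mm farther back than shut.
Start: joints at [-1.296, 0.527, 1.433, -0, 1.181, -0.178], TCP at [0.273, -0.562, 0.204] pointing down, gripper open.
Joint ranges: [-3.08, 3.08], [-0.75, 2.2], [0.22, 2.44], [-1.43, 4.57], [0, 2.65], [-2.85, 2.85]. Speed limits (rad/s): [2.79, 2.79, 3.14, 3.14, 3.14, 3.14].

INTERFACE

Orientations are given as a unit quaternion [x, y, z, w].
In Python, from station import sensors, cams, order, manip gives the robot as it stands.
- The arm moves only by the tool move_arm, never from a script. Its argument "targets" is a list of rows, each an object of numbers: "dx", "dy", "dz": the shift along the world's x, y, z normalised to -1 to 1, where 1 is 25 mm; "rx", "ry", "rz": the turn, a rotation vector about the world's x, y, z normalised to -1 to 1, where 1 is 30 degrees. A call has exactly 10 rows; each row shifts and turns the commanded pose from where the row before left it; what a row does not reach is not made up. A row lasts 1/8 s, in which the tool goes at most 62.5 mm and 10.7 degrees, less where a joint would pass 70% of its speed; a pose out of reach is approached as far as the arm can. A call with a number of a shift or a turn outside -1 to 1 is refused whole. A call with a gripper value outside its range is refused whole. "claw" is the opening in per cent of the stroke, from 0 (shut) to 100 (fully open), set as the call begins (left out, the last holds). The fingers move at their own pace and stop on an object; "newtons" is the grip in N (left out, the last holds). Time passes only in rows, so rows that do not move let the fingers close, or fill a call up. It gives the time, the measured TCP pose, the force, the opening and the grip force at its end, in the units of the state.
- sensors.sense(): the state, without advancing time (a new reading comes with each control period).
- cams.snapshot(name): name is "scene" or "top" or "wrist"; returns the picture (384x512x3 uint8, red, green, blue); there is no depth.
- cams.camera_model(name): a dict with "fx", "fy", "cx", "cy" (pixels), "extrinsics" (4x4, takes a point from world to camera coordinates). Camera axes: x right, y down, z forward; pixel columns grow to the right and rows downward; lengths in m; the calibration is good to about 2 mm. A picture is of the moment at which its call begins: read the wrist's pose just before it. camera_model takes no time and is no camera call; for the wrist camera it gives the pose at the moment of the call.
- order.sign_off(): hands the job in; it is judged then, once.
The state is a dict: "t": time; "q": joint angles; "qd": joint speeds; "tau": joint torques, N m; "tcp_pos": TCP position; "tool_rot": TCP orientation; "force": force on the tool from outside, world axes, zero at the start; "ft_torque": the same for the moment, N m; "finger_gap": opening from 0.0 (shut) to 1.0 (fully open); "gripper_force": force on a finger pad.
Only numpy, scipy, OpenCV 4.12 (cv2) and the standard library are available. Lean on these libraries where they do the work, as an engineer would, in place of code of your own. Each camera call takes 0.05 s, during which the arm holds its last target. There are 200 camera calls.

TASK

Take the tested, finned converter out of the open test clamp and lay it flat in the blue tray. Then pile spacer plates squarely on the bed's corner marks, stopping when the top of the pile stands within the green band of the height gauge, lay the flat converter squarely on the pile and lower the lid until it is fully shut, so that its sprung pad presses on the converter. Do not shift the gauge's setting, and leave the tools and supplies on the bench where they are.

Things in the scene. Friction and masses are not known exactly. Their poses are not given: they have to be found in the camera images.
- bed (a point): Centre of the top of the clamp's raised bed (128 x 70 mm, 18 mm above the bench, engraved black corner marks at a plate's outline; base plate round it 190 x 160 mm, fixed). x along the bed's length, away from the robot to the lid's hinge; y left; z up. Plates and converters lie on it with their length along x, clear of the two hinge posts behind (66 mm left and right).
- gauge_mark (a point): Middle of the height gauge's green band, a flag 15 mm tall, 30 mm wide, on a runner locked to a steel column at the bed's front right corner (column 68 mm to the front, 67 mm right of the bed's centre, top 98 mm above the bench). 28 to 52 mm above the bed from run to run: to the nearest plate, 3 to 5 plates. z up.
- lid (a joint): Lid angle, rad: 0 fully shut (level), 1.85 to 2.0 at the start (leaning back behind the bed), stop at 2.05. Hinge line along the bed's y, 88 mm behind its centre, 105 mm above the bench. Stiff: stays where left, 1 to 5 N at the grip moves it. Grey plate 110 mm wide, 10 mm thick (5 mm each side of the hinge line's plane), 10 to 145 mm from the hinge, then a black grip 66 mm wide, to 165 mm.
- lid_grip (a point): Middle of the outer (upper when shut) face of the lid's black front grip, 153 mm from the hinge line and 7 mm outside its plane.
- pad (a joint): How far (m) the lid's pressure pad is pushed in: 0 springs out, at most 0.034. The pad (56 x 44 mm, blue face, on two rods through the lid that end 23 mm above it, more when pushed in) faces the bed's centre; lid shut and nothing beneath, its face is 42 mm above the bed. Spring force 0.5 to 2 N.
- tray_floor (a point): Centre of the inner floor of the blue tray for tested units: fixed, inside 142 x 118 mm (x along the length, y along the width), walls 3 mm thick, rim 20 mm above the bench, floor 3 mm above it.
- finned_converter_c (a point): Tested power converter, a black block with steel cooling fins on top, 110 x 50 x 40 mm, 0.25 kg; point at its centre, x along the 110 mm, y along the 50 mm, z up. Starts on the bed.
- flat_converter_c (a point): Converter to be tested next, a flat black block with a thin aluminium foot and a white label, 110 x 50 x 16 mm, 0.18 kg; point at its centre, x along the 110 mm, y along the 50 mm, z up. Starts lying on the bench left of the clamp.
- plate_a1_c (a point): Aluminium spacer plate, 110 x 50 x 10 mm, 0.15 kg, one of up to six alike; point at its centre, x along the 110 mm, y along the 50 mm. Starts at the foot of a store pile on the bench, left of the clamp.
- plate_a2_c (a point): Aluminium spacer plate, 110 x 50 x 10 mm, 0.15 kg, one of up to six alike; point at its centre, x along the 110 mm, y along the 50 mm. Starts on plate_a1.
- plate_a3_c (a point): Aluminium spacer plate, 110 x 50 x 10 mm, 0.15 kg, one of up to six alike; point at its centre, x along the 110 mm, y along the 50 mm. Starts on plate_a2, or is absent.
- plate_b1_c (a point): Aluminium spacer plate, 110 x 50 x 10 mm, 0.15 kg, one of up to six alike; point at its centre, x along the 110 mm, y along the 50 mm. Starts at the foot of a store pile on the bench, left of the clamp.
- plate_b2_c (a point): Aluminium spacer plate, 110 x 50 x 10 mm, 0.15 kg, one of up to six alike; point at its centre, x along the 110 mm, y along the 50 mm. Starts on plate_b1.
- plate_b3_c (a point): Aluminium spacer plate, 110 x 50 x 10 mm, 0.15 kg, one of up to six alike; point at its centre, x along the 110 mm, y along the 50 mm. Starts on plate_b2, or is absent.
- side_cutters: Bystander: side cutters with red handles, 41 x 104 x 12 mm, behind the clamp; origin at the centre of its underside.
- film_tape: Bystander: roll of amber tape, 56 x 56 x 15 mm, behind the tray; origin at the centre of its underside.
- marker_red: Bystander: red felt marker, 12 x 128 x 14 mm, behind the clamp; origin at the centre of its underside.

How it is judged:
On the way, in this order (a step that is already met when the one before it is completed fails the run):
1. the finned converter lies flat in the tray, released (x of finned_converter_c in the frame of tray_floor between -0.035 and 0.035 m and y of finned_converter_c in the frame of tray_floor between -0.04 and 0.04 m and z of finned_converter_c in the frame of tray_floor below 0.026 m and angle between finned_converter_c's own z axis and vertical below 0.12 rad and contact force between the fingers and finned_converter below 0.1 N), for 0.2 s.
2. a pile of plates stands squarely on the bed, released, its top within the green band (((z of plate_a1_c in the frame of gauge_mark between -0.013 and 0.003 m and x of plate_a1_c in the frame of bed between -0.012 and 0.012 m and y of plate_a1_c in the frame of bed between -0.012 and 0.012 m and angle between the z axis of plate_a1_c and the z axis of bed, either way round below 0.06 rad and angle between the x axis of plate_a1_c and the x axis of bed, either way round below 0.17 rad and contact force between the fingers and plate_a1 below 0.1 N and linear speed of plate_a1 below 0.02 m/s) or (z of plate_a2_c in the frame of gauge_mark between -0.013 and 0.003 m and x of plate_a2_c in the frame of bed between -0.012 and 0.012 m and y of plate_a2_c in the frame of bed between -0.012 and 0.012 m and angle between the z axis of plate_a2_c and the z axis of bed, either way round below 0.06 rad and angle between the x axis of plate_a2_c and the x axis of bed, either way round below 0.17 rad and contact force between the fingers and plate_a2 below 0.1 N and linear speed of plate_a2 below 0.02 m/s) or (z of plate_a3_c in the frame of gauge_mark between -0.013 and 0.003 m and x of plate_a3_c in the frame of bed between -0.012 and 0.012 m and y of plate_a3_c in the frame of bed between -0.012 and 0.012 m and angle between the z axis of plate_a3_c and the z axis of bed, either way round below 0.06 rad and angle between the x axis of plate_a3_c and the x axis of bed, either way round below 0.17 rad and contact force between the fingers and plate_a3 below 0.1 N and linear speed of plate_a3 below 0.02 m/s) or (z of plate_b1_c in the frame of gauge_mark between -0.013 and 0.003 m and x of plate_b1_c in the frame of bed between -0.012 and 0.012 m and y of plate_b1_c in the frame of bed between -0.012 and 0.012 m and angle between the z axis of plate_b1_c and the z axis of bed, either way round below 0.06 rad and angle between the x axis of plate_b1_c and the x axis of bed, either way round below 0.17 rad and contact force between the fingers and plate_b1 below 0.1 N and linear speed of plate_b1 below 0.02 m/s) or (z of plate_b2_c in the frame of gauge_mark between -0.013 and 0.003 m and x of plate_b2_c in the frame of bed between -0.012 and 0.012 m and y of plate_b2_c in the frame of bed between -0.012 and 0.012 m and angle between the z axis of plate_b2_c and the z axis of bed, either way round below 0.06 rad and angle between the x axis of plate_b2_c and the x axis of bed, either way round below 0.17 rad and contact force between the fingers and plate_b2 below 0.1 N and linear speed of plate_b2 below 0.02 m/s) or (z of plate_b3_c in the frame of gauge_mark between -0.013 and 0.003 m and x of plate_b3_c in the frame of bed between -0.012 and 0.012 m and y of plate_b3_c in the frame of bed between -0.012 and 0.012 m and angle between the z axis of plate_b3_c and the z axis of bed, either way round below 0.06 rad and angle between the x axis of plate_b3_c and the x axis of bed, either way round below 0.17 rad and contact force between the fingers and plate_b3 below 0.1 N and linear speed of plate_b3 below 0.02 m/s))), for 0.3 s.
3. the flat converter lies squarely on the pile, released, with the lid still open (z of flat_converter_c in the frame of gauge_mark between 0 and 0.016 m and x of flat_converter_c in the frame of bed between -0.012 and 0.012 m and y of flat_converter_c in the frame of bed between -0.012 and 0.012 m and angle between the z axis of flat_converter_c and the z axis of bed, either way round below 0.06 rad and angle between the x axis of flat_converter_c and the x axis of bed, either way round below 0.17 rad and linear speed of flat_converter below 0.02 m/s and angle between flat_converter_c's own z axis and vertical below 0.06 rad and ((horizontal distance between flat_converter_c and plate_a1_c below 0.016 m and distance between flat_converter_c and plate_a1_c below 0.0225 m) or (horizontal distance between flat_converter_c and plate_a2_c below 0.016 m and distance between flat_converter_c and plate_a2_c below 0.0225 m) or (horizontal distance between flat_converter_c and plate_a3_c below 0.016 m and distance between flat_converter_c and plate_a3_c below 0.0225 m) or (horizontal distance between flat_converter_c and plate_b1_c below 0.016 m and distance between flat_converter_c and plate_b1_c below 0.0225 m) or (horizontal distance between flat_converter_c and plate_b2_c below 0.016 m and distance between flat_converter_c and plate_b2_c below 0.0225 m) or (horizontal distance between flat_converter_c and plate_b3_c below 0.016 m and distance between flat_converter_c and plate_b3_c below 0.0225 m)) and contact force between the fingers and flat_converter below 0.1 N and value of joint lid above 0.5 rad), for 0.2 s.
At the end, for the whole second after the job is handed in: Finned converter flat in the tray (35 mm along, 40 mm across of its centre). Flat converter level on a plate of the pile, within 12 mm each way and 0.17 rad of the bed, its underside within 8 mm of the green band's middle. Lid shut (under 0.05 rad), pad pushed in over 1 mm (all of step 1 and z of flat_converter_c in the frame of gauge_mark between 0 and 0.016 m and x of flat_converter_c in the frame of bed between -0.012 and 0.012 m and y of flat_converter_c in the frame of bed between -0.012 and 0.012 m and angle between the z axis of flat_converter_c and the z axis of bed, either way round below 0.06 rad and angle between the x axis of flat_converter_c and the x axis of bed, either way round below 0.17 rad and linear speed of each of flat_converter, finned_converter below 0.02 m/s and angle between flat_converter_c's own z axis and vertical below 0.06 rad and ((horizontal distance between flat_converter_c and plate_a1_c below 0.016 m and distance between flat_converter_c and plate_a1_c below 0.0225 m) or (horizontal distance between flat_converter_c and plate_a2_c below 0.016 m and distance between flat_converter_c and plate_a2_c below 0.0225 m) or (horizontal distance between flat_converter_c and plate_a3_c below 0.016 m and distance between flat_converter_c and plate_a3_c below 0.0225 m) or (horizontal distance between flat_converter_c and plate_b1_c below 0.016 m and distance between flat_converter_c and plate_b1_c below 0.0225 m) or (horizontal distance between flat_converter_c and plate_b2_c below 0.016 m and distance between flat_converter_c and plate_b2_c below 0.0225 m) or (horizontal distance between flat_converter_c and plate_b3_c below 0.016 m and distance between flat_converter_c and plate_b3_c below 0.0225 m)) and value of joint lid below 0.05 rad and velocity of joint lid below 0.05 rad/s and value of joint pad above 0.001 m); the robot touches nothing.
It fails at once if a tool or supply on the bench was shifted by more than 30 mm (distance of any of side_cutters, film_tape, marker_red from where it was at the start of the episode above 0.03 m).
It fails at once if the height gauge's setting was shifted by more than 4 mm (distance of gauge_mark from where it was at the start of the episode above 0.004 m).
Of plate_a3, plate_b3 only 1 to 2 are there at a start; the rules pass over those that are not, and their reading is None.
At some moment in a run one of plate_a1, plate_b1, finned_converter may be knocked a few centimetres aside while the robot is not near it.
Once in a run the grip may slacken for a moment while it holds something.
It also fails if it takes over 210 s, if anything falls off the work surface, if the arm or the gripper's body presses on something with over 40 N, if the wrist force passes 120 N, or if a joint passes its speed limit or range.

## Working session

There is one attempt and no reset: what is moved stays moved. The work goes in short steps, Python scripts to look and compute and a tool call to move; the robot and the scene stay as the last step left them, time stands still between calls to the robot, and variables do not carry over. Pictures are saved under pics/ and viewed, at most 14 in all, crops included, and the job is handed in when it is done.

Besides the shell and the picture viewer there is one more tool, called after "Emit:" as name([rows], argument=value, ...), one row to a line, values as JSON. move_arm: Moves the arm, as the interface text tells. Scaled input: -1 to 1 covers 25 mm each way for a shift and 30 degrees each way for a turn. Its arguments: {"type":"object","properties":{"targets":{"type":"array"},"claw":{"type":"number"},"newtons":{"type":"number"}},"required":["targets"]}

```bash
ls; mkdir -p pics
cat > h.py <<'E'
import numpy as np, cv2
from station import sensors, cams, order, manip
def shot(n,f,crop=None,s=1):
    im=cams.snapshot(n); np.save('pics/'+f+'.npy',im)
    if crop: im=im[crop[1]:crop[3],crop[0]:crop[2]]
    im=cv2.resize(im,None,fx=s,fy=s,interpolation=cv2.INTER_CUBIC)
    cv2.imwrite('pics/'+f+'.png',im[:,:,::-1]); return im
def ray(n,u,v,z):
    m=cams.camera_model(n);E=np.array(m['extrinsics']);R=E[:3,:3];t=E[:3,3]
    c=-R.T@t;d=R.T@np.array([(u-m['cx'])/m['fx'],(v-m['cy'])/m['fy'],1])
    return c+d*(z-c[2])/d[2]
def proj(n,p):
    m=cams.camera_model(n);E=np.array(m['extrinsics']);q=E[:3,:3]@np.array(p)+E[:3,3]
    return np.array([m['fx']*q[0]/q[2]+m['cx'],m['fy']*q[1]/q[2]+m['cy']])
E
python3 - <<'E'
from h import *
shot('top','top0',s=1.5);shot('scene','scene0',s=1.5)
s=sensors.sense();print(s['t'],s['tcp_pos'],s['tool_rot'],manip.grasp_offset,s['finger_gap'])
for n in('top','scene'):
    m=cams.camera_model(n);E=np.array(m['extrinsics']);print(n,m['fx'],-E[:3,:3].T@E[:3,3],E[:3,:3].round(2).tolist())
E
```

```text
pics
0.1 [ 0.27325209 -0.56130251  0.20322996] [ 9.74481926e-01  2.24463786e-01 -4.73413489e-05 -9.90689911e-04] 0.0187 1.00047775168189
top 362.9422223269993 [0.47829224 0.22485987 0.93017324] [[-0.02, -1.0, -0.01], [-1.0, 0.02, -0.08], [0.08, 0.01, -1.0]]
scene 378.2011463031575 [-0.12930993  0.55123136  0.44586172] [[-0.42, -0.9, 0.03], [-0.37, 0.15, -0.92], [0.82, -0.4, -0.4]]
```

View pics/top0.png

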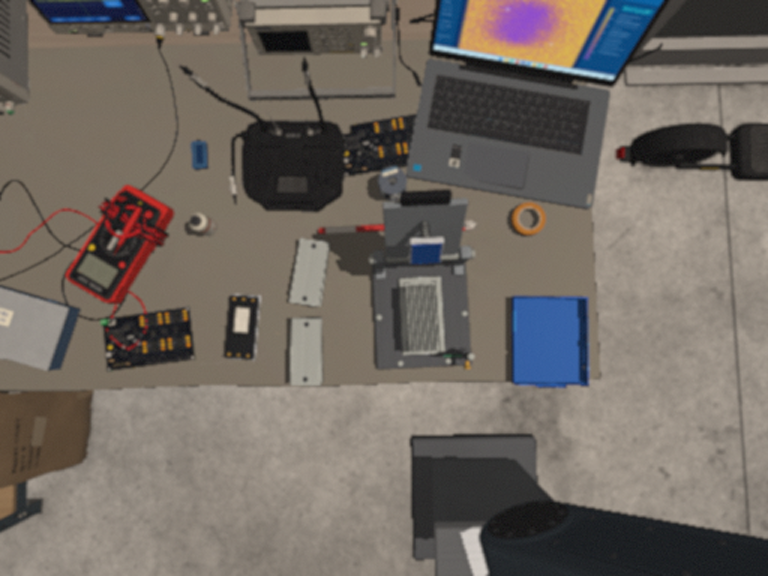

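View pics/scene0.png

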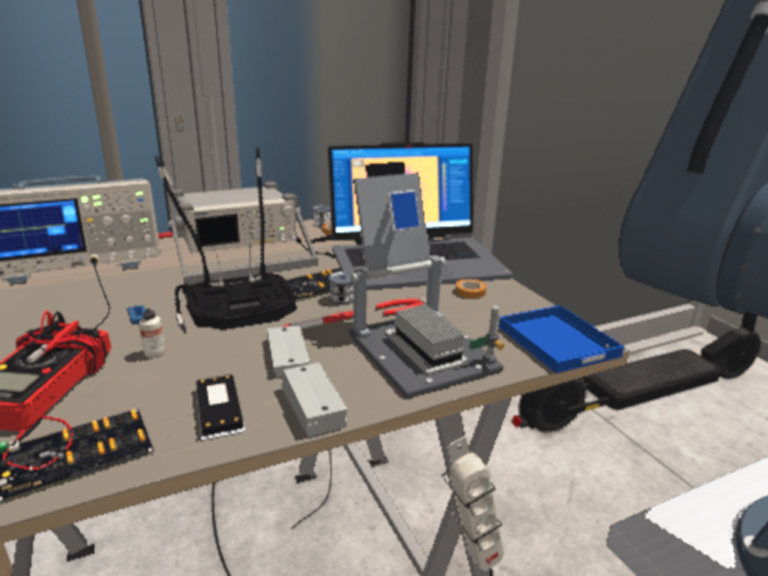

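The top view shows the tray at about (550,340) of the 1.5x picture, the finned unit on the bed at (422,315), plate piles at (306,352) and (308,272), and the flat converter at (242,327). The lid leans back behind the bed, and the gauge flag is near (455,355). Next I'll measure these.

```bash
python3 - <<'E'
from h import *
im=np.load('pics/top0.npy').astype(int);hsv=cv2.cvtColor(im.astype(np.uint8),cv2.COLOR_RGB2HSV)
def seg(name,mask,box,zs):
    m=np.zeros(mask.shape,np.uint8);x0,y0,x1,y1=[int(b/1.5) for b in box];m[y0:y1,x0:x1]=mask[y0:y1,x0:x1]
    c=max(cv2.findContours(m,0,1)[0],key=cv2.contourArea);r=cv2.minAreaRect(c);b=cv2.boxPoints(r)
    for z in zs:
        P=np.array([ray('top',u,v,z)[:2] for u,v in b]);e1=P[1]-P[0];e2=P[2]-P[1]
        l=e1 if np.linalg.norm(e1)>np.linalg.norm(e2) else e2
        print(name,z,'c',P.mean(0).round(4),'size',np.linalg.norm(e1).round(3),np.linalg.norm(e2).round(3),'ang',np.degrees(np.arctan2(l[1],l[0])).round(1),c.__len__())
v=hsv[...,2];s=hsv[...,1]
for p in [(306,352),(308,272),(242,310),(422,315),(422,360),(550,340),(340,345),(340,200)]: print(p,im[int(p[1]/1.5),int(p[0]/1.5)],hsv[int(p[1]/1.5),int(p[0]/1.5)])
plate=(s<28)&(v>135)
seg('A',plate,(280,310,335,392),(.02,.03));seg('B',plate,(280,230,335,312),(.02,.03))
seg('flat',v<60,(215,285,270,365),(.016,))
seg('tray',(s>150),(495,280,605,395),(.02,))
seg('fin',(v>110),(392,270,450,360),(.058,))
# bed frame: base plate
seg('base',(v<95),(355,255,480,385),(.01,))
E
python3 - <<'E'
import cv2
a=cv2.imread('pics/top0.npy') if 0 else None
import numpy as np
t=np.load('pics/top0.npy')[145:270,130:330];s=np.load('pics/scene0.npy')[150:300,110:350]
t=cv2.resize(t,(800,500),interpolation=cv2.INTER_CUBIC);s=cv2.resize(s,(800,500),interpolation=cv2.INTER_CUBIC)
cv2.imwrite('pics/t1.png',t[:,:,::-1]);cv2.imwrite('pics/s1.png',s[:,:,::-1])
E
```

```text
(306, 352) [159 156 145] [ 24  22 159]
(308, 272) [161 158 147] [ 24  22 161]
(242, 310) [198 185 167] [ 17  40 198]
(422, 315) [118 114 107] [ 19  24 118]
(422, 360) [87 86 87] [150   3  87]
(550, 340) [ 55  98 164] [108 169 164]
(340, 345) [125 113  99] [ 16  53 125]
(340, 200) [123 113  99] [ 18  50 123]
A 0.02 c [0.4456 0.3696] size 0.05 0.109 ang 179.6 121
A 0.03 c [0.446 0.368] size 0.05 0.108 ang 179.6 121
B 0.02 c [0.578  0.3631] size 0.108 0.052 ang -9.7 118
B 0.03 c [0.5769 0.3616] size 0.107 0.051 ang -9.7 118
flat 0.016 c [0.4879 0.4804] size 0.101 0.048 ang -4.9 135
tray 0.02 c [ 0.4552 -0.0342] size 0.12 0.146 ang 177.4 210
fin 0.058 c [0.5013 0.1772] size 0.068 0.125 ang -177.9 390
base 0.01 c [0.511 0.193] size 0.192 0.191 ang -89.8 330
```

View pics/t1.png

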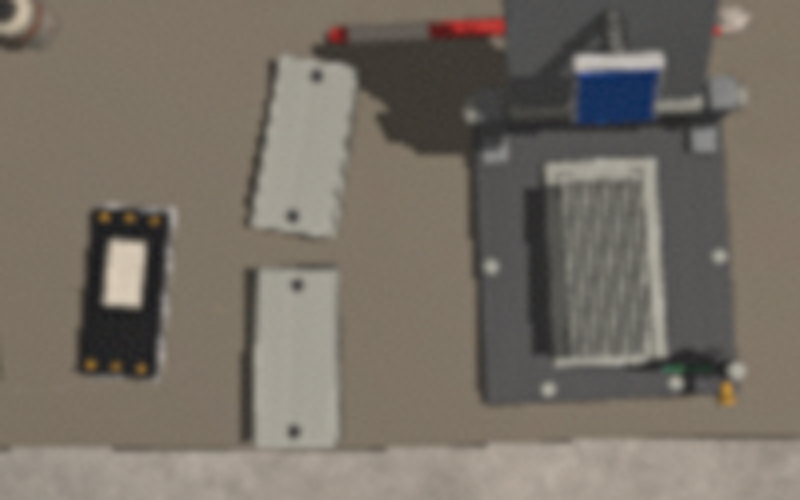

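View pics/s1.png

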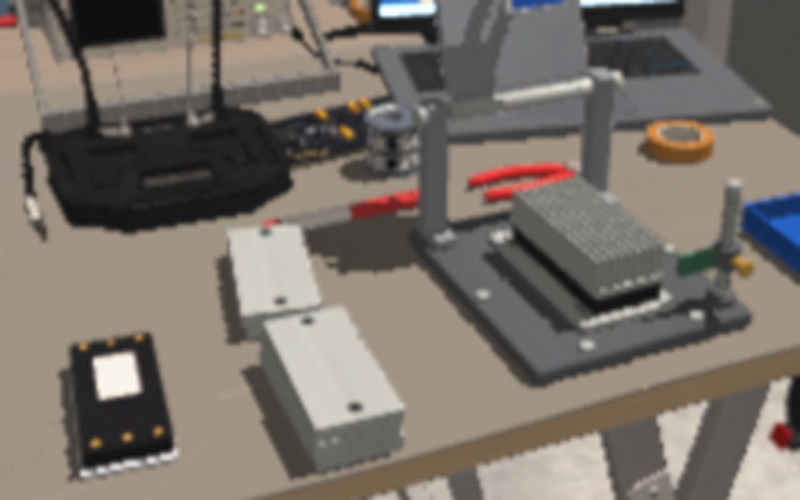

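Crops: the base's front corners are at top crop (487,403) and (735,397), and the column top is at (738,369). In the scene crop the flag is at (697,260), and pile A looks taller than pile B. I'll fix the bed frame, gauge and pile heights numerically.

Run:
```python
from h import *
T=lambda u,v,z: ray('top',130+u/4,145+v/4,z)
S=lambda u,v:(110+u/10*3,150+v/10*3)
for n,u,v,z in [('bfl',487,403,.007),('bfr',735,397,.007),('scrL',491,266,.008),('scrR',719,256,.008),('scf1',548,389,.008),('scf2',676,383,.008),('coltop',738,369,.098),('postL',478,108,.105),('postR',730,92,.105),
 ('finFL',556,365,.058),('finFR',663,353,.058),('finBL',546,165,.058),('finBR',656,158,.058)]: print(n,T(u,v,z).round(4))
a,b=T(478,108,.105)[:2],T(730,92,.105)[:2];d=(a-b)/np.linalg.norm(a-b);yaw=np.arctan2(-d[0],d[1]);print('post dist',np.linalg.norm(a-b),'yaw',np.degrees(yaw))
x=np.array([np.cos(yaw),np.sin(yaw)]);y=np.array([-x[1],x[0]])
print('bed from posts',(a+b)/2-.088*x,'from col',T(738,369,.098)[:2]+.068*x+.067*y)
# scene col top check, pile corners
def sray(u,v,z): return ray('scene',*S(u,v),z)
print('scene coltop',sray(733,183,.098))
for z in(.02,.03):
  print(z,'A corners',[sray(*p,z)[:2].round(3).tolist() for p in[(262,347),(340,308),(403,410),(315,433)]],'B',[sray(*p,z)[:2].round(3).tolist() for p in[(228,230),(298,224),(320,305),(245,325)]])
for z in(.0,): print('bottoms A',sray(320,468,0),sray(400,452,0),'B',sray(243,338,0))
# flag: vertical plane through column along bed y
for u,v in[(678,250),(678,275),(715,245),(715,268),(697,260)]:
    p0=sray(u,v,0);p1=sray(u,v,.1)
    c=T(738,369,.098)[:2]
    f=lambda p:(p[:2]-c)@x
    k=f(p0)/(f(p0)-f(p1));p=p0+k*(p1-p0);print('flag',u,v,p.round(4),'rel col y',((p[:2]-c)@y).round(4))
```

```text
bfl [0.4135 0.2512 0.007 ]
bfr [0.4147 0.095  0.007 ]
scrL [0.4997 0.2473 0.008 ]
scrR [0.5035 0.1027 0.008 ]
scf1 [0.4216 0.2126 0.008 ]
scf2 [0.4241 0.132  0.008 ]
coltop [0.4367 0.1056 0.098 ]
postL [0.5879 0.251  0.105 ]
postR [0.5945 0.1066 0.105 ]
finFL [0.4388 0.2083 0.058 ]
finFR [0.4449 0.1443 0.058 ]
finBL [0.5588 0.212  0.058 ]
finBR [0.5618 0.1456 0.058 ]
post dist 0.1445085415813455 yaw 2.6155153210702613
bed from posts [0.50328802 0.17480221] from col [0.5015561  0.17566716]
scene coltop [0.43412751 0.10808153 0.098     ]
0.02 A corners [[0.488, 0.396], [0.51, 0.339], [0.399, 0.342], [0.399, 0.392]] B [[0.634, 0.378], [0.624, 0.331], [0.518, 0.35], [0.514, 0.398]]
0.03 A corners [[0.473, 0.399], [0.495, 0.344], [0.387, 0.347], [0.387, 0.396]] B [[0.616, 0.382], [0.606, 0.336], [0.503, 0.355], [0.499, 0.402]]
bottoms A [0.3945132  0.39121607 0.        ] [3.89909971e-01 3.47086375e-01 5.55111512e-17] B [0.53083199 0.39629843 0.        ]
flag 678 250 [0.4349 0.1438 0.0579] rel col y 0.0382
flag 678 275 [0.435  0.1418 0.0394] rel col y 0.0362
flag 715 245 [0.4363 0.1149 0.0544] rel col y 0.0092
flag 715 268 [0.4364 0.1127 0.0371] rel col y 0.0071
flag 697 260 [0.4357 0.128  0.0468] rel col y 0.0224
```

Bed centre is about (0.503, 0.175) with yaw about 2°. The flag's middle is about 29–32 mm above the bed, which means 3 plates. Pile A has 3 plates and pile B has 2. Moving over the bed.

Emit:
move_arm([
  {"dx": 0.9, "dy": 0.9, "dz": 0.1, "rz": -0.08},
  {"dx": 0.9, "dy": 0.9, "dz": 0.1, "rz": -0.08},
  {"dx": 0.9, "dy": 0.9, "dz": 0.1, "rz": -0.08},
  {"dx": 0.9, "dy": 0.9, "dz": 0.1, "rz": -0.08},
  {"dx": 0.9, "dy": 0.9, "dz": 0.1, "rz": -0.08},
  {"dx": 0.9, "dy": 0.9, "dz": 0.1, "rz": -0.08},
  {"dx": 0.9, "dy": 0.9, "dz": 0.1, "rz": -0.08},
  {"dx": 0.9, "dy": 0.9, "dz": 0.1, "rz": -0.08},
  {"dx": 0.9, "dy": 0.9, "dz": 0.1, "rz": -0.08},
  {"dx": 0.9, "dy": 0.9, "dz": 0.1, "rz": -0.08},
])

```text
schema error: expected keys dx, dy, dz, rx, ry, rz
```

Emit:
move_arm([
  {"dy": 1},
  {"dy": 1},
  {"dy": 1},
  {"dy": 1},
  {"dy": 1},
  {"dy": 1},
  {"dy": 1},
  {"dy": 1},
  {"dy": 1},
  {"dy": 1},
])

```text
schema error: expected keys dx, dy, dz, rx, ry, rz
```

Emit:
move_arm([
  {"dy": 1},
  {"dy": 1},
  {"dy": 1},
  {"dy": 1},
  {"dy": 1},
  {"dy": 1},
  {"dy": 1},
  {"dy": 1},
  {"dy": 1},
  {},
])

```text
schema error: expected keys dx, dy, dz, rx, ry, rz
```

Run:
```python
from h import *
from scipy.spatial.transform import Rotation as Ro
shot('wrist','w1',s=1.5)
s=sensors.sense();print(s['t'],s['tcp_pos'],s['q'],s['force'])
m=cams.camera_model('wrist');E=np.array(m['extrinsics']);c=-E[:3,:3].T@E[:3,3];R=Ro.from_quat(s['tool_rot'])
print('yaw',np.degrees(np.arctan2(*R.apply([1,0,0])[1::-1])),'cam in tool',R.inv().apply(c-s['tcp_pos']),E[:3,:3].round(2).tolist())
```

```text
0.15 [ 0.27332077 -0.56143207  0.20333935] [-1.29647616e+00  5.28297097e-01  1.43358212e+00  4.47410955e-05
  1.18138194e+00 -1.78496994e-01] [ 0.04550155 -0.51969502 -0.41067236]
yaw 25.94352097277571 cam in tool [ 0.07986489 -0.0008348  -0.17017664] [[0.44, -0.9, -0.0], [-0.85, -0.42, 0.31], [-0.28, -0.14, -0.95]]
```

View pics/w1.png

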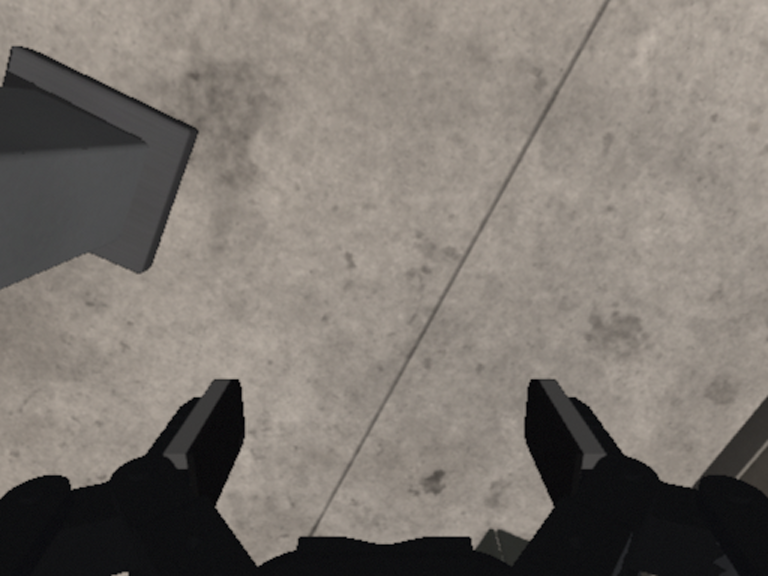

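The arm did not move because every row needs all six keys; the wrist picture shows only floor and the open fingers. The wrist camera sits 80 mm along tool +x, so I'll turn the tool so the camera faces the robot, away from the lid.

Emit:
move_arm([
  {"dx": 0.9, "dy": 0.9, "dz": 0.1, "rx": 0, "ry": 0, "rz": 0.174},
  {"dx": 0.9, "dy": 0.9, "dz": 0.1, "rx": 0, "ry": 0, "rz": 0.174},
  {"dx": 0.9, "dy": 0.9, "dz": 0.1, "rx": 0, "ry": 0, "rz": 0.174},
  {"dx": 0.9, "dy": 0.9, "dz": 0.1, "rx": 0, "ry": 0, "rz": 0.174},
  {"dx": 0.9, "dy": 0.9, "dz": 0.1, "rx": 0, "ry": 0, "rz": 0.174},
  {"dx": 0.9, "dy": 0.9, "dz": 0.1, "rx": 0, "ry": 0, "rz": 0.174},
  {"dx": 0.9, "dy": 0.9, "dz": 0.1, "rx": 0, "ry": 0, "rz": 0.174},
  {"dx": 0.9, "dy": 0.9, "dz": 0.1, "rx": 0, "ry": 0, "rz": 0.174},
  {"dx": 0.9, "dy": 0.9, "dz": 0.1, "rx": 0, "ry": 0, "rz": 0.174},
  {"dx": 0.9, "dy": 0.9, "dz": 0.1, "rx": 0, "ry": 0, "rz": 0.174},
])

```text
t: 1.4
tcp_pos: [0.4989, -0.336, 0.2288]
tool_rot: [0.775, 0.631, -0.0, -0.0]
force: [-0.3, -0.0, 0.3]
finger_gap: 0.998
gripper_force: 0.0
```

Emit:
move_arm([
  {"dx": 0, "dy": 1, "dz": 0, "rx": 0, "ry": 0, "rz": 0.174},
  {"dx": 0, "dy": 1, "dz": 0, "rx": 0, "ry": 0, "rz": 0.174},
  {"dx": 0, "dy": 1, "dz": 0, "rx": 0, "ry": 0, "rz": 0.174},
  {"dx": 0, "dy": 1, "dz": 0, "rx": 0, "ry": 0, "rz": 0.174},
  {"dx": 0, "dy": 1, "dz": 0, "rx": 0, "ry": 0, "rz": 0.174},
  {"dx": 0, "dy": 1, "dz": 0, "rx": 0, "ry": 0, "rz": 0.174},
  {"dx": 0, "dy": 1, "dz": 0, "rx": 0, "ry": 0, "rz": 0.174},
  {"dx": 0, "dy": 1, "dz": 0, "rx": 0, "ry": 0, "rz": 0.174},
  {"dx": 0, "dy": 1, "dz": 0, "rx": 0, "ry": 0, "rz": 0.174},
  {"dx": 0, "dy": 1, "dz": 0, "rx": 0, "ry": 0, "rz": 0.174},
])

```text
t: 2.65
tcp_pos: [0.4982, -0.0861, 0.2289]
tool_rot: [0.419, 0.908, -0.0, -0.0]
force: [-0.0, -0.3, 0.4]
finger_gap: 0.996
gripper_force: 0.0
```

Emit:
move_arm([
  {"dx": 0, "dy": 1, "dz": 0, "rx": 0, "ry": 0, "rz": 0.174},
  {"dx": 0, "dy": 1, "dz": 0, "rx": 0, "ry": 0, "rz": 0.174},
  {"dx": 0, "dy": 1, "dz": 0, "rx": 0, "ry": 0, "rz": 0.174},
  {"dx": 0, "dy": 1, "dz": 0, "rx": 0, "ry": 0, "rz": 0.174},
  {"dx": 0, "dy": 1, "dz": 0, "rx": 0, "ry": 0, "rz": 0.174},
  {"dx": 0, "dy": 1, "dz": 0, "rx": 0, "ry": 0, "rz": 0.174},
  {"dx": 0, "dy": 1, "dz": 0, "rx": 0, "ry": 0, "rz": 0.174},
  {"dx": 0, "dy": 1, "dz": 0, "rx": 0, "ry": 0, "rz": 0.174},
  {"dx": 0, "dy": 1, "dz": 0, "rx": 0, "ry": 0, "rz": 0.174},
  {"dx": 0, "dy": 0.4, "dz": 0, "rx": 0, "ry": 0, "rz": 0.174},
])

```text
t: 3.9
tcp_pos: [0.498, 0.1493, 0.2288]
tool_rot: [-0.024, 1.0, 0.0, -0.0]
force: [0.1, 0.2, 0.5]
finger_gap: 1.001
gripper_force: 0.0
```

Run:
```python
from h import *
from scipy.spatial.transform import Rotation as Ro
shot('wrist','w2',s=1.5)
s=sensors.sense();print(s['t'],s['tcp_pos'],s['q'],s['force'])
R=Ro.from_quat(s['tool_rot']);print('yaw',np.degrees(np.arctan2(*R.apply([1,0,0])[1::-1])),R.apply([0,0,1]))
```

```text
3.95 [0.49800485 0.14994328 0.22888838] [ 7.67472402e-02  3.55512112e-01  1.66372197e+00  1.09242227e-03
  1.12276626e+00 -1.54540201e+00] [-0.30547803  0.59845156 -0.02327755]
yaw -177.08480783864192 [-4.81752900e-04  9.50463293e-04 -9.99999432e-01]
```

View pics/w2.png

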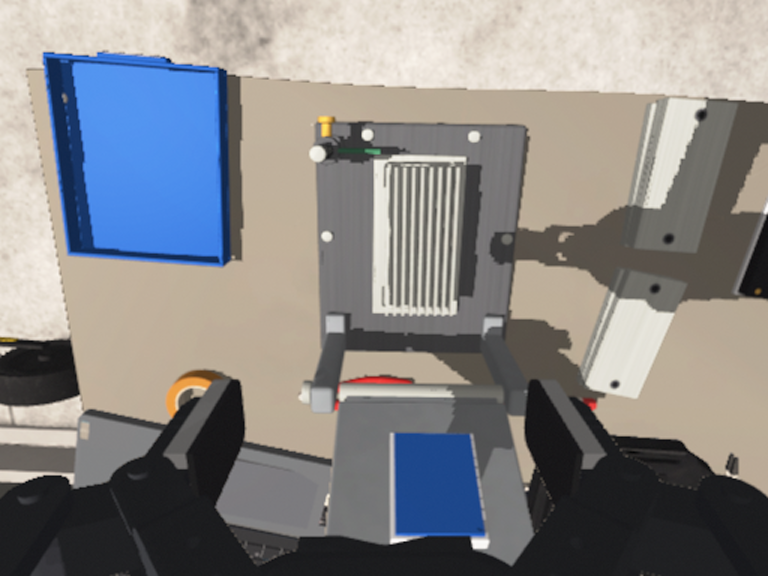

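The wrist view shows the fin top at about (388–466, 160–315), the bed rim peeking out to its left, the tray at upper left, and the gauge at (320,150). Computing the positions.

Run:
```python
from h import *
W=lambda u,v,z: ray('wrist',u/1.5,v/1.5,z)[:2].round(4)
print('fin',[W(*p,.058).tolist() for p in[(387,163),(467,163),(458,315),(385,315)]])
print('tray',[W(*p,.02).tolist() for p in[(45,54),(224,69),(228,265),(68,257)]], np.mean([W(*p,.02) for p in[(45,54),(224,69),(228,265),(68,257)]],0))
print('bed',[W(*p,.018).tolist() for p in[(374,157),(373,313)]])
print('scr',W(326,236,.008),W(507,238,.008),W(368,134,.008),W(474,136,.008),'col',W(318,153,.098),'base f',W(316,125,.007),W(527,125,.007))
```

```text
fin [[0.4407, 0.1495], [0.438, 0.2036], [0.5482, 0.2083], [0.551, 0.1539]]
tray [[0.3812, -0.0949], [0.3845, 0.0306], [0.5294, 0.0266], [0.5293, -0.1007]] [ 0.4561 -0.0346]
bed [[0.4396, 0.1398], [0.5654, 0.1447]]
scr [0.5043 0.1035] [0.4984 0.2506] [0.4235 0.1343] [0.4208 0.2152] col [0.4343 0.1079] base f [0.419  0.0946] [0.4107 0.2548]
```

Emit:
move_arm([
  {"dx": -0.04, "dy": 0.29, "dz": -1, "rx": 0, "ry": 0, "rz": 0},
  {"dx": -0.04, "dy": 0.29, "dz": -1, "rx": 0, "ry": 0, "rz": 0},
  {"dx": -0.04, "dy": 0.29, "dz": -1, "rx": 0, "ry": 0, "rz": 0},
  {"dx": -0.04, "dy": 0.29, "dz": -1, "rx": 0, "ry": 0, "rz": 0},
  {"dx": 0, "dy": 0, "dz": -1, "rx": 0, "ry": 0, "rz": 0},
  {"dx": 0, "dy": 0, "dz": -1, "rx": 0, "ry": 0, "rz": 0},
  {"dx": 0, "dy": 0, "dz": -1, "rx": 0, "ry": 0, "rz": 0},
  {"dx": 0, "dy": 0, "dz": -0.6, "rx": 0, "ry": 0, "rz": 0},
  {"dx": 0, "dy": 0, "dz": -0.4, "rx": 0, "ry": 0, "rz": 0},
  {"dx": 0, "dy": 0, "dz": -0.24, "rx": 0, "ry": 0, "rz": 0},
])

```text
t: 5.2
tcp_pos: [0.4947, 0.177, 0.0229]
tool_rot: [-0.022, 1.0, 0.0, 0.0]
force: [-0.3, -0.0, -0.1]
finger_gap: 1.0
gripper_force: 0.0
```

Emit:
move_arm([
  {"dx": 0, "dy": 0, "dz": 0, "rx": 0, "ry": 0, "rz": 0},
  {"dx": 0, "dy": 0, "dz": 0, "rx": 0, "ry": 0, "rz": 0},
  {"dx": 0, "dy": 0, "dz": 0, "rx": 0, "ry": 0, "rz": 0},
  {"dx": 0, "dy": 0, "dz": 0, "rx": 0, "ry": 0, "rz": 0},
  {"dx": 0, "dy": 0, "dz": 0, "rx": 0, "ry": 0, "rz": 0},
  {"dx": 0, "dy": 0, "dz": 0, "rx": 0, "ry": 0, "rz": 0},
  {"dx": 0, "dy": 0, "dz": 0, "rx": 0, "ry": 0, "rz": 0},
  {"dx": 0, "dy": 0, "dz": 0, "rx": 0, "ry": 0, "rz": 0},
  {"dx": 0, "dy": 0, "dz": 0, "rx": 0, "ry": 0, "rz": 0},
  {"dx": 0, "dy": 0, "dz": 0, "rx": 0, "ry": 0, "rz": 0},
], claw=0, newtons=50)

```text
t: 6.45
tcp_pos: [0.495, 0.1769, 0.0242]
tool_rot: [-0.022, 1.0, -0.0, 0.001]
force: [-0.5, -0.5, 5.4]
finger_gap: 0.561
gripper_force: 51.0
```

Emit:
move_arm([
  {"dx": 0, "dy": 0, "dz": 1, "rx": 0, "ry": 0, "rz": 0},
  {"dx": 0, "dy": 0, "dz": 1, "rx": 0, "ry": 0, "rz": 0},
  {"dx": 0, "dy": 0, "dz": 1, "rx": 0, "ry": 0, "rz": 0},
  {"dx": 0, "dy": 0, "dz": 1, "rx": 0, "ry": 0, "rz": 0},
  {"dx": 0, "dy": 0, "dz": 0.2, "rx": 0, "ry": 0, "rz": 0},
  {"dx": -0.16, "dy": -0.85, "dz": 0, "rx": 0, "ry": 0, "rz": -0.017},
  {"dx": -0.16, "dy": -0.85, "dz": 0, "rx": 0, "ry": 0, "rz": -0.017},
  {"dx": -0.16, "dy": -0.85, "dz": 0, "rx": 0, "ry": 0, "rz": -0.017},
  {"dx": -0.16, "dy": -0.85, "dz": 0, "rx": 0, "ry": 0, "rz": -0.017},
  {"dx": -0.16, "dy": -0.85, "dz": 0, "rx": 0, "ry": 0, "rz": -0.017},
])

```text
t: 7.7
tcp_pos: [0.4734, 0.0702, 0.1271]
tool_rot: [0.0, 1.0, 0.0, -0.001]
force: [0.8, 0.1, -1.7]
finger_gap: 0.558
gripper_force: 53.6
```

Emit:
move_arm([
  {"dx": -0.16, "dy": -0.85, "dz": 0, "rx": 0, "ry": 0, "rz": -0.017},
  {"dx": -0.16, "dy": -0.85, "dz": 0, "rx": 0, "ry": 0, "rz": -0.017},
  {"dx": -0.16, "dy": -0.85, "dz": 0, "rx": 0, "ry": 0, "rz": -0.017},
  {"dx": -0.16, "dy": -0.85, "dz": 0, "rx": 0, "ry": 0, "rz": -0.017},
  {"dx": -0.16, "dy": -0.85, "dz": 0, "rx": 0, "ry": 0, "rz": -0.017},
  {"dx": 0, "dy": 0, "dz": -1, "rx": 0, "ry": 0, "rz": 0},
  {"dx": 0, "dy": 0, "dz": -1, "rx": 0, "ry": 0, "rz": 0},
  {"dx": 0, "dy": 0, "dz": -1, "rx": 0, "ry": 0, "rz": 0},
  {"dx": 0, "dy": 0, "dz": -0.5, "rx": 0, "ry": 0, "rz": 0},
  {"dx": 0, "dy": 0, "dz": 0, "rx": 0, "ry": 0, "rz": 0},
])

```text
t: 8.95
tcp_pos: [0.4536, -0.0352, 0.0396]
tool_rot: [0.022, 1.0, 0.0, -0.001]
force: [0.4, 0.2, -2.9]
finger_gap: 0.555
gripper_force: 53.7
```

Run:
```python
from h import *
a=shot('wrist','w3',s=0.78);b=shot('top','t3',(230,120,420,280),2)
o=np.zeros((320,800,3),np.uint8);o[:min(320,a.shape[0]),:a.shape[1]]=a[:320];o[:b.shape[0],410:410+b.shape[1]]=b
cv2.imwrite('pics/c3.png',o[:,:,::-1]);print(sensors.sense()['t'],sensors.sense()['tcp_pos'])
```

```text
9.05 [ 0.45475069 -0.03552343  0.04083724]
```

View pics/c3.png

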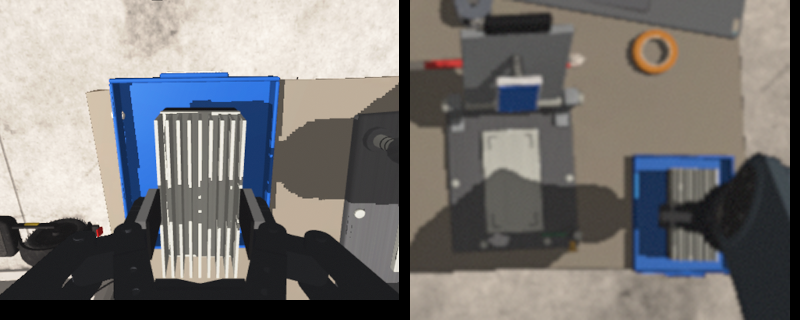

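The wrist view shows the converter held level over the tray, and the top view shows the bed clear. Lowering and releasing.

Emit:
move_arm([
  {"dx": 0, "dy": 0, "dz": -0.4, "rx": 0, "ry": 0, "rz": 0},
  {"dx": 0, "dy": 0, "dz": -0.3, "rx": 0, "ry": 0, "rz": 0},
  {"dx": 0, "dy": 0, "dz": -0.2, "rx": 0, "ry": 0, "rz": 0},
  {"dx": 0, "dy": 0, "dz": -0.15, "rx": 0, "ry": 0, "rz": 0},
  {"dx": 0, "dy": 0, "dz": -0.1, "rx": 0, "ry": 0, "rz": 0},
  {"dx": 0, "dy": 0, "dz": -0.1, "rx": 0, "ry": 0, "rz": 0},
  {"dx": 0, "dy": 0, "dz": 0, "rx": 0, "ry": 0, "rz": 0},
  {"dx": 0, "dy": 0, "dz": 0, "rx": 0, "ry": 0, "rz": 0},
  {"dx": 0, "dy": 0, "dz": 0, "rx": 0, "ry": 0, "rz": 0},
  {"dx": 0, "dy": 0, "dz": 0, "rx": 0, "ry": 0, "rz": 0},
])

```text
t: 10.3
tcp_pos: [0.4545, -0.0355, 0.0094]
tool_rot: [0.022, 1.0, -0.0, 0.0]
force: [0.2, 0.2, -1.4]
finger_gap: 0.563
gripper_force: 53.7
```

Emit:
move_arm([
  {"dx": 0, "dy": 0, "dz": 0, "rx": 0, "ry": 0, "rz": 0},
  {"dx": 0, "dy": 0, "dz": 0, "rx": 0, "ry": 0, "rz": 0},
  {"dx": 0, "dy": 0, "dz": 0, "rx": 0, "ry": 0, "rz": 0},
  {"dx": 0, "dy": 0, "dz": 0, "rx": 0, "ry": 0, "rz": 0},
  {"dx": 0, "dy": 0, "dz": 0.5, "rx": 0, "ry": 0, "rz": 0},
  {"dx": 0, "dy": 0, "dz": 1, "rx": 0, "ry": 0, "rz": 0},
  {"dx": 0, "dy": 0, "dz": 1, "rx": 0, "ry": 0, "rz": 0},
  {"dx": 0, "dy": 0, "dz": 1, "rx": 0, "ry": 0, "rz": 0},
  {"dx": 0, "dy": 0, "dz": 1, "rx": 0, "ry": 0, "rz": 0},
  {"dx": 0, "dy": 0, "dz": 1, "rx": 0, "ry": 0, "rz": 0},
], claw=74)

```text
t: 11.55
tcp_pos: [0.4542, -0.0354, 0.1485]
tool_rot: [0.022, 1.0, -0.0, 0.0]
force: [0.9, -0.4, 0.1]
finger_gap: 0.738
gripper_force: 0.0
```

Emit:
move_arm([
  {"dx": -0.03, "dy": 1, "dz": 0.1, "rx": 0, "ry": 0, "rz": 0.005},
  {"dx": -0.03, "dy": 1, "dz": 0.1, "rx": 0, "ry": 0, "rz": 0.005},
  {"dx": -0.03, "dy": 1, "dz": 0.1, "rx": 0, "ry": 0, "rz": 0.005},
  {"dx": -0.03, "dy": 1, "dz": 0.1, "rx": 0, "ry": 0, "rz": 0.005},
  {"dx": -0.03, "dy": 1, "dz": 0.1, "rx": 0, "ry": 0, "rz": 0.005},
  {"dx": -0.03, "dy": 1, "dz": 0.1, "rx": 0, "ry": 0, "rz": 0.005},
  {"dx": -0.03, "dy": 1, "dz": 0.1, "rx": 0, "ry": 0, "rz": 0.005},
  {"dx": -0.03, "dy": 1, "dz": 0.1, "rx": 0, "ry": 0, "rz": 0.005},
  {"dx": -0.03, "dy": 1, "dz": 0.1, "rx": 0, "ry": 0, "rz": 0.005},
  {"dx": -0.03, "dy": 1, "dz": 0.1, "rx": 0, "ry": 0, "rz": 0.005},
])

```text
t: 12.8
tcp_pos: [0.4465, 0.2153, 0.1728]
tool_rot: [0.009, 1.0, 0.0, 0.0]
force: [0.8, 0.2, 0.1]
finger_gap: 0.74
gripper_force: 0.0
```

Emit:
move_arm([
  {"dx": 0, "dy": 1, "dz": 0, "rx": 0, "ry": 0, "rz": 0.005},
  {"dx": 0, "dy": 1, "dz": 0, "rx": 0, "ry": 0, "rz": 0.005},
  {"dx": 0, "dy": 1, "dz": 0, "rx": 0, "ry": 0, "rz": 0.005},
  {"dx": 0, "dy": 1, "dz": 0, "rx": 0, "ry": 0, "rz": 0.005},
  {"dx": 0, "dy": 1, "dz": 0, "rx": 0, "ry": 0, "rz": 0},
  {"dx": 0, "dy": 1, "dz": 0, "rx": 0, "ry": 0, "rz": 0},
  {"dx": 0, "dy": 0.2, "dz": 0, "rx": 0, "ry": 0, "rz": 0},
  {"dx": 0, "dy": 0, "dz": 0, "rx": 0, "ry": 0, "rz": 0},
  {"dx": 0, "dy": 0, "dz": 0, "rx": 0, "ry": 0, "rz": 0},
  {"dx": 0, "dy": 0, "dz": 0, "rx": 0, "ry": 0, "rz": 0},
])

```text
t: 14.05
tcp_pos: [0.447, 0.3687, 0.1719]
tool_rot: [0.004, 1.0, -0.0, -0.0]
force: [1.0, -0.1, 0.5]
finger_gap: 0.74
gripper_force: 0.0
```

Run:
```python
from h import *
a=shot('wrist','w4',s=1.5);s=sensors.sense();print(s['t'],s['tcp_pos'],s['tool_rot'])
```

```text
14.1 [0.44702594 0.3688172  0.17192226] [ 4.43181886e-03  9.99990166e-01 -1.28468745e-04 -1.04900530e-04]
```

View pics/w4.png

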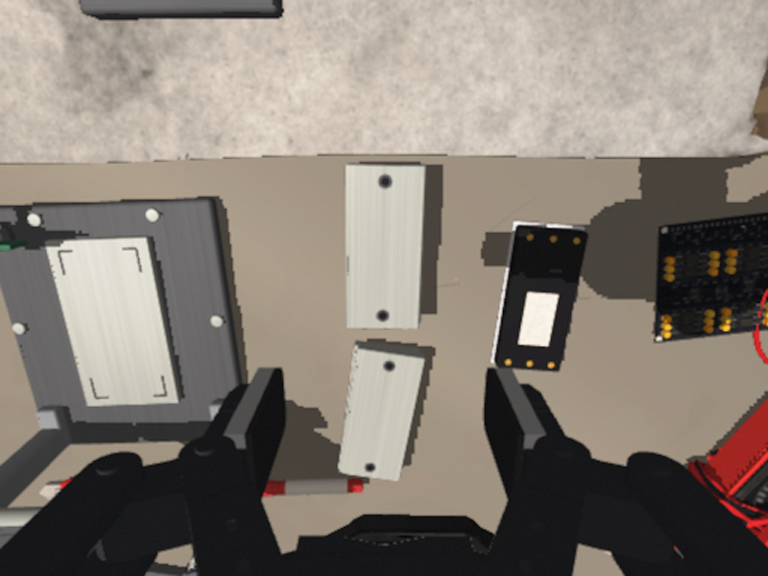

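The wrist view shows pile A's top at (346–425, 165–328), pile B at (340–435, 342–480), the flat converter at (497–587, 222–370), and the bed's corner marks at (58,250), (138,247), (163,398), (92,400).

```bash
cat >> h.py <<'E'
def rect(n,pts,z,sc=1.5):
    P=np.array([ray(n,u/sc,v/sc,z)[:2] for u,v in pts]);c=P.mean(0)
    f,b=(P[0]+P[1])/2,(P[2]+P[3])/2;d=b-f;w=((P[1]+P[2])-(P[0]+P[3]))/2
    return c.round(4),'L',np.linalg.norm(d).round(4),'W',np.linalg.norm(w).round(4),'yaw',np.degrees(np.arctan2(d[1],d[0])).round(1)
E
python3 - <<'E'
from h import *
for z in(.02,.03): print('A',z,rect('wrist',[(346,165),(425,166),(420,328),(347,327)],z))
for z in(.02,.03): print('B',z,rect('wrist',[(358,346),(430,350),(400,479),(342,472)],z))
print('bed',rect('wrist',[(58,252),(138,247),(165,398),(91,402)],.018))
print('bededge',rect('wrist',[(48,241),(150,237),(180,403),(85,406)],.018))
print('flat',rect('wrist',[(515,226),(587,230),(560,370),(499,366)],.016))
E
```

```text
A 0.02 (array([0.4462, 0.3693]), 'L', np.float64(0.1122), 'W', np.float64(0.0513), 'yaw', np.float64(-1.1))
A 0.03 (array([0.4437, 0.3694]), 'L', np.float64(0.1087), 'W', np.float64(0.0497), 'yaw', np.float64(-1.1))
B 0.02 (array([0.5737, 0.3665]), 'L', np.float64(0.1122), 'W', np.float64(0.0492), 'yaw', np.float64(-9.4))
B 0.03 (array([0.5673, 0.3666]), 'L', np.float64(0.1087), 'W', np.float64(0.0477), 'yaw', np.float64(-9.4))
bed (array([0.5025, 0.1747]), 'L', np.float64(0.1166), 'W', np.float64(0.0559), 'yaw', np.float64(0.2))
bededge (array([0.5009, 0.1771]), 'L', np.float64(0.1277), 'W', np.float64(0.071), 'yaw', np.float64(0.5))
flat (array([0.4848, 0.4789]), 'L', np.float64(0.1051), 'W', np.float64(0.0472), 'yaw', np.float64(-3.1))
```

Run:
```python
from h import *
s=sensors.sense();p=s['tcp_pos']
for u,v in[(283,370),(485,370),(258,369),(502,370)]:
    a=ray('wrist',u/1.5,v/1.5,.1);b=ray('wrist',u/1.5,v/1.5,.3)
    for X in(-.011,):
        k=(p[0]+X-a[0])/(b[0]-a[0]);q=a+k*(b-a);print(u,(q-p).round(4))
```

```text
283 [-0.011  -0.03    0.0373]
485 [-0.011   0.0309  0.0381]
258 [-0.011  -0.0378  0.0365]
502 [-0.011   0.036   0.0382]
```

The finger height at a given opening is uncertain, so I'll probe it. With the fingers slightly narrower than the plate, I'll touch the top of pile A (z = 0.03).

Emit:
move_arm([
  {"dx": 0, "dy": 0, "dz": -1, "rx": 0, "ry": 0, "rz": 0},
  {"dx": 0, "dy": 0, "dz": -1, "rx": 0, "ry": 0, "rz": 0},
  {"dx": 0, "dy": 0, "dz": -1, "rx": 0, "ry": 0, "rz": 0},
  {"dx": 0, "dy": 0, "dz": -1, "rx": 0, "ry": 0, "rz": 0},
  {"dx": 0, "dy": 0, "dz": -1, "rx": 0, "ry": 0, "rz": 0},
  {"dx": 0, "dy": 0, "dz": -0.4, "rx": 0, "ry": 0, "rz": 0},
  {"dx": 0, "dy": 0, "dz": -0.12, "rx": 0, "ry": 0, "rz": 0},
  {"dx": 0, "dy": 0, "dz": 0, "rx": 0, "ry": 0, "rz": 0},
  {"dx": 0, "dy": 0, "dz": 0, "rx": 0, "ry": 0, "rz": 0},
  {"dx": 0, "dy": 0, "dz": 0, "rx": 0, "ry": 0, "rz": 0},
], claw=50)

```text
t: 15.35
tcp_pos: [0.4474, 0.3698, 0.0346]
tool_rot: [0.004, 1.0, 0.0, 0.001]
force: [0.1, 0.0, -0.1]
finger_gap: 0.5
gripper_force: 0.0
```

Emit:
move_arm([
  {"dx": 0, "dy": 0, "dz": -0.04, "rx": 0, "ry": 0, "rz": 0},
  {"dx": 0, "dy": 0, "dz": -0.04, "rx": 0, "ry": 0, "rz": 0},
  {"dx": 0, "dy": 0, "dz": -0.04, "rx": 0, "ry": 0, "rz": 0},
  {"dx": 0, "dy": 0, "dz": -0.04, "rx": 0, "ry": 0, "rz": 0},
  {"dx": 0, "dy": 0, "dz": -0.04, "rx": 0, "ry": 0, "rz": 0},
  {"dx": 0, "dy": 0, "dz": -0.04, "rx": 0, "ry": 0, "rz": 0},
  {"dx": 0, "dy": 0, "dz": -0.04, "rx": 0, "ry": 0, "rz": 0},
  {"dx": 0, "dy": 0, "dz": 0, "rx": 0, "ry": 0, "rz": 0},
  {"dx": 0, "dy": 0, "dz": 0, "rx": 0, "ry": 0, "rz": 0},
  {"dx": 0, "dy": 0, "dz": 0, "rx": 0, "ry": 0, "rz": 0},
])

```text
t: 16.6
tcp_pos: [0.447, 0.3696, 0.0269]
tool_rot: [0.004, 1.0, 0.0, 0.0]
force: [0.1, -0.5, 0.8]
finger_gap: 0.493
gripper_force: 0.0
```

Emit:
move_arm([
  {"dx": 0, "dy": 0, "dz": -0.04, "rx": 0, "ry": 0, "rz": 0},
  {"dx": 0, "dy": 0, "dz": -0.04, "rx": 0, "ry": 0, "rz": 0},
  {"dx": 0, "dy": 0, "dz": -0.04, "rx": 0, "ry": 0, "rz": 0},
  {"dx": 0, "dy": 0, "dz": 0, "rx": 0, "ry": 0, "rz": 0},
  {"dx": 0, "dy": 0, "dz": 0, "rx": 0, "ry": 0, "rz": 0},
  {"dx": 0, "dy": 0, "dz": 0, "rx": 0, "ry": 0, "rz": 0},
  {"dx": 0, "dy": 0, "dz": 0, "rx": 0, "ry": 0, "rz": 0},
  {"dx": 0, "dy": 0, "dz": 0, "rx": 0, "ry": 0, "rz": 0},
  {"dx": 0, "dy": 0, "dz": 0, "rx": 0, "ry": 0, "rz": 0},
  {"dx": 0, "dy": 0, "dz": 0, "rx": 0, "ry": 0, "rz": 0},
])

```text
t: 17.85
tcp_pos: [0.447, 0.3695, 0.0239]
tool_rot: [0.004, 1.0, 0.0, 0.0]
force: [0.7, 0.2, 1.0]
finger_gap: 0.5
gripper_force: 0.0
```

Emit:
move_arm([
  {"dx": 0, "dy": 0, "dz": -0.04, "rx": 0, "ry": 0, "rz": 0},
  {"dx": 0, "dy": 0, "dz": -0.04, "rx": 0, "ry": 0, "rz": 0},
  {"dx": 0, "dy": 0, "dz": -0.04, "rx": 0, "ry": 0, "rz": 0},
  {"dx": 0, "dy": 0, "dz": 0, "rx": 0, "ry": 0, "rz": 0},
  {"dx": 0, "dy": 0, "dz": 0, "rx": 0, "ry": 0, "rz": 0},
  {"dx": 0, "dy": 0, "dz": 0, "rx": 0, "ry": 0, "rz": 0},
  {"dx": 0, "dy": 0, "dz": 0, "rx": 0, "ry": 0, "rz": 0},
  {"dx": 0, "dy": 0, "dz": 0, "rx": 0, "ry": 0, "rz": 0},
  {"dx": 0, "dy": 0, "dz": 0, "rx": 0, "ry": 0, "rz": 0},
  {"dx": 0, "dy": 0, "dz": 0, "rx": 0, "ry": 0, "rz": 0},
])

```text
t: 19.1
tcp_pos: [0.4469, 0.3695, 0.0209]
tool_rot: [0.004, 1.0, -0.0, 0.0]
force: [0.0, -0.0, 0.2]
finger_gap: 0.5
gripper_force: 0.0
```

Emit:
move_arm([
  {"dx": 0, "dy": 0, "dz": -0.04, "rx": 0, "ry": 0, "rz": 0},
  {"dx": 0, "dy": 0, "dz": -0.04, "rx": 0, "ry": 0, "rz": 0},
  {"dx": 0, "dy": 0, "dz": -0.04, "rx": 0, "ry": 0, "rz": 0},
  {"dx": 0, "dy": 0, "dz": -0.04, "rx": 0, "ry": 0, "rz": 0},
  {"dx": 0, "dy": 0, "dz": 0, "rx": 0, "ry": 0, "rz": 0},
  {"dx": 0, "dy": 0, "dz": 0, "rx": 0, "ry": 0, "rz": 0},
  {"dx": 0, "dy": 0, "dz": 0, "rx": 0, "ry": 0, "rz": 0},
  {"dx": 0, "dy": 0, "dz": 0, "rx": 0, "ry": 0, "rz": 0},
  {"dx": 0, "dy": 0, "dz": 0, "rx": 0, "ry": 0, "rz": 0},
  {"dx": 0, "dy": 0, "dz": 0, "rx": 0, "ry": 0, "rz": 0},
])

```text
t: 20.35
tcp_pos: [0.4469, 0.3695, 0.0169]
tool_rot: [0.004, 1.0, -0.0, -0.0]
force: [0.0, -0.2, -0.7]
finger_gap: 0.507
gripper_force: 0.0
```

Run:
```python
from h import *
a=shot('wrist','w5',s=1.5);b=shot('scene','s5',(100,130,360,325),3.0);s=sensors.sense();print(s['t'],s['tcp_pos'],s['force'])
```

```text
20.45 [0.44695266 0.3694942  0.01686582] [-0.57290612 -0.37096351  0.35795212]
```

View pics/s5.png

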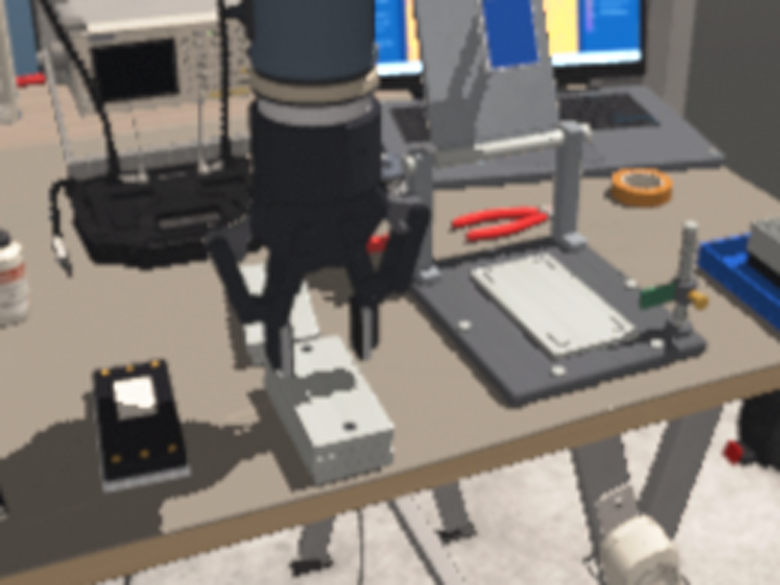

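The scene view shows the fingers over pile A with tips at about (285,372) and (362,357), apparently still above its top (mid-top at 330,395). I'll check their height.

Run:
```python
from h import *
for z in(.017,.025,.03,.035,.04,.05):
    print(z,[((proj('scene',(.447,.3695+d,z))-(100,130))*3).round(0).tolist() for d in(.03,.022,-.022,-.03)])
```

```text
0.017 [[278.0, 412.0], [290.0, 409.0], [357.0, 393.0], [368.0, 390.0]]
0.025 [[277.0, 401.0], [290.0, 398.0], [356.0, 382.0], [368.0, 380.0]]
0.03 [[277.0, 395.0], [290.0, 392.0], [356.0, 376.0], [368.0, 373.0]]
0.035 [[277.0, 388.0], [289.0, 385.0], [356.0, 369.0], [368.0, 366.0]]
0.04 [[276.0, 381.0], [289.0, 378.0], [356.0, 363.0], [368.0, 360.0]]
0.05 [[276.0, 367.0], [288.0, 365.0], [356.0, 349.0], [368.0, 346.0]]
```

View pics/w5.png

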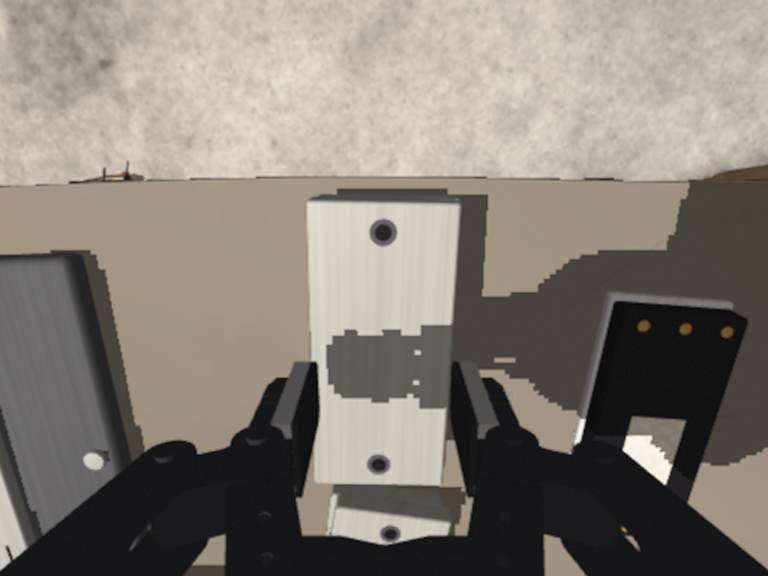

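Emit:
move_arm([
  {"dx": 0, "dy": 0, "dz": -0.04, "rx": 0, "ry": 0, "rz": 0},
  {"dx": 0, "dy": 0, "dz": -0.04, "rx": 0, "ry": 0, "rz": 0},
  {"dx": 0, "dy": 0, "dz": -0.04, "rx": 0, "ry": 0, "rz": 0},
  {"dx": 0, "dy": 0, "dz": -0.04, "rx": 0, "ry": 0, "rz": 0},
  {"dx": 0, "dy": 0, "dz": 0, "rx": 0, "ry": 0, "rz": 0},
  {"dx": 0, "dy": 0, "dz": 0, "rx": 0, "ry": 0, "rz": 0},
  {"dx": 0, "dy": 0, "dz": 0, "rx": 0, "ry": 0, "rz": 0},
  {"dx": 0, "dy": 0, "dz": 0, "rx": 0, "ry": 0, "rz": 0},
  {"dx": 0, "dy": 0, "dz": 0, "rx": 0, "ry": 0, "rz": 0},
  {"dx": 0, "dy": 0, "dz": 0, "rx": 0, "ry": 0, "rz": 0},
])

```text
t: 21.7
tcp_pos: [0.447, 0.3695, 0.0129]
tool_rot: [0.004, 1.0, 0.0, 0.0]
force: [-0.1, 0.5, -0.5]
finger_gap: 0.496
gripper_force: 0.0
```

Emit:
move_arm([
  {"dx": 0, "dy": 0, "dz": -0.04, "rx": 0, "ry": 0, "rz": 0},
  {"dx": 0, "dy": 0, "dz": -0.04, "rx": 0, "ry": 0, "rz": 0},
  {"dx": 0, "dy": 0, "dz": -0.04, "rx": 0, "ry": 0, "rz": 0},
  {"dx": 0, "dy": 0, "dz": -0.04, "rx": 0, "ry": 0, "rz": 0},
  {"dx": 0, "dy": 0, "dz": 0, "rx": 0, "ry": 0, "rz": 0},
  {"dx": 0, "dy": 0, "dz": 0, "rx": 0, "ry": 0, "rz": 0},
  {"dx": 0, "dy": 0, "dz": 0, "rx": 0, "ry": 0, "rz": 0},
  {"dx": 0, "dy": 0, "dz": 0, "rx": 0, "ry": 0, "rz": 0},
  {"dx": 0, "dy": 0, "dz": 0, "rx": 0, "ry": 0, "rz": 0},
  {"dx": 0, "dy": 0, "dz": 0, "rx": 0, "ry": 0, "rz": 0},
])

```text
t: 22.95
tcp_pos: [0.447, 0.3695, 0.0089]
tool_rot: [0.004, 1.0, 0.0, 0.0]
force: [-0.1, 0.1, 0.3]
finger_gap: 0.496
gripper_force: 0.0
```

Emit:
move_arm([
  {"dx": 0, "dy": 0, "dz": -0.04, "rx": 0, "ry": 0, "rz": 0},
  {"dx": 0, "dy": 0, "dz": -0.04, "rx": 0, "ry": 0, "rz": 0},
  {"dx": 0, "dy": 0, "dz": -0.04, "rx": 0, "ry": 0, "rz": 0},
  {"dx": 0, "dy": 0, "dz": -0.04, "rx": 0, "ry": 0, "rz": 0},
  {"dx": 0, "dy": 0, "dz": 0, "rx": 0, "ry": 0, "rz": 0},
  {"dx": 0, "dy": 0, "dz": 0, "rx": 0, "ry": 0, "rz": 0},
  {"dx": 0, "dy": 0, "dz": 0, "rx": 0, "ry": 0, "rz": 0},
  {"dx": 0, "dy": 0, "dz": 0, "rx": 0, "ry": 0, "rz": 0},
  {"dx": 0, "dy": 0, "dz": 0, "rx": 0, "ry": 0, "rz": 0},
  {"dx": 0, "dy": 0, "dz": 0, "rx": 0, "ry": 0, "rz": 0},
])

```text
t: 24.2
tcp_pos: [0.4469, 0.3695, 0.0049]
tool_rot: [0.004, 1.0, -0.0, 0.0]
force: [0.4, -0.3, 0.2]
finger_gap: 0.504
gripper_force: 0.0
```

Run:
```python
from h import *
a=shot('wrist','w6',(150,180,400,384),1.5);b=shot('scene','s6',(160,190,260,320),3.0);s=sensors.sense();print(s['t'],s['tcp_pos'],s['force'])
o=np.zeros((400,700,3),np.uint8);o[:a.shape[0],:a.shape[1]]=a;o[:b.shape[0],390:390+b.shape[1]]=b;cv2.imwrite('pics/c6.png',o[:,:,::-1])
```

```text
24.3 [0.44693577 0.36951863 0.00485918] [ 0.46603803  0.70838936 -0.10516985]
```

View pics/c6.png

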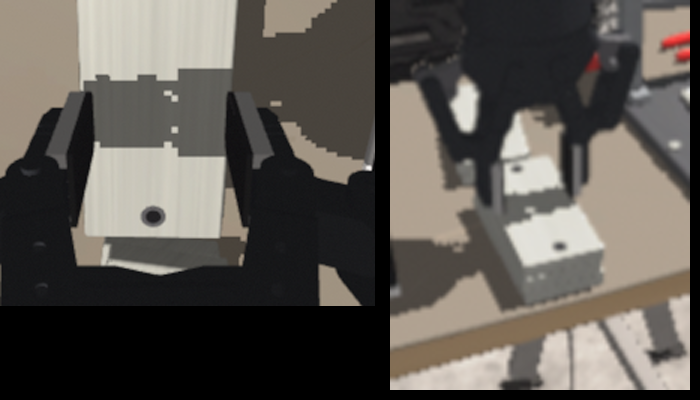

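The tips still appear a few millimetres above the pile top (about z 0.035). Probing further.

Emit:
move_arm([
  {"dx": 0, "dy": 0, "dz": -0.04, "rx": 0, "ry": 0, "rz": 0},
  {"dx": 0, "dy": 0, "dz": -0.04, "rx": 0, "ry": 0, "rz": 0},
  {"dx": 0, "dy": 0, "dz": -0.04, "rx": 0, "ry": 0, "rz": 0},
  {"dx": 0, "dy": 0, "dz": -0.04, "rx": 0, "ry": 0, "rz": 0},
  {"dx": 0, "dy": 0, "dz": 0, "rx": 0, "ry": 0, "rz": 0},
  {"dx": 0, "dy": 0, "dz": 0, "rx": 0, "ry": 0, "rz": 0},
  {"dx": 0, "dy": 0, "dz": 0, "rx": 0, "ry": 0, "rz": 0},
  {"dx": 0, "dy": 0, "dz": 0, "rx": 0, "ry": 0, "rz": 0},
  {"dx": 0, "dy": 0, "dz": 0, "rx": 0, "ry": 0, "rz": 0},
  {"dx": 0, "dy": 0, "dz": 0, "rx": 0, "ry": 0, "rz": 0},
])

```text
t: 25.55
tcp_pos: [0.4469, 0.3695, 0.001]
tool_rot: [0.004, 1.0, -0.0, 0.0]
force: [-1.1, -0.0, 4.0]
finger_gap: 0.499
gripper_force: 2.2
```

Emit:
move_arm([
  {"dx": 0, "dy": 0, "dz": 0.2, "rx": 0, "ry": 0, "rz": 0},
  {"dx": 0, "dy": 0, "dz": 0, "rx": 0, "ry": 0, "rz": 0},
  {"dx": 0, "dy": 0, "dz": 0, "rx": 0, "ry": 0, "rz": 0},
  {"dx": 0, "dy": 0, "dz": 0, "rx": 0, "ry": 0, "rz": 0},
  {"dx": 0, "dy": 0, "dz": 0, "rx": 0, "ry": 0, "rz": 0},
  {"dx": 0, "dy": 0, "dz": 0, "rx": 0, "ry": 0, "rz": 0},
  {"dx": 0, "dy": 0, "dz": 0, "rx": 0, "ry": 0, "rz": 0},
  {"dx": 0, "dy": 0, "dz": 0, "rx": 0, "ry": 0, "rz": 0},
  {"dx": 0, "dy": 0, "dz": 0, "rx": 0, "ry": 0, "rz": 0},
  {"dx": 0, "dy": 0, "dz": 0, "rx": 0, "ry": 0, "rz": 0},
], claw=42, newtons=20)

```text
t: 26.8
tcp_pos: [0.447, 0.3695, 0.0059]
tool_rot: [0.004, 1.0, 0.0, 0.0]
force: [-0.3, 0.0, -0.3]
finger_gap: 0.417
gripper_force: 0.0
```

The fingers closed freely above the pile, so at about 50% opening the real tips sit about 28 mm above the TCP. To grip only the top plate I need the TCP at about -0.006.

Emit:
move_arm([
  {"dx": 0, "dy": 0, "dz": 0, "rx": 0, "ry": 0, "rz": 0},
  {"dx": 0, "dy": 0, "dz": 0, "rx": 0, "ry": 0, "rz": 0},
  {"dx": 0, "dy": 0, "dz": 0, "rx": 0, "ry": 0, "rz": 0},
  {"dx": 0, "dy": 0, "dz": 0, "rx": 0, "ry": 0, "rz": 0},
  {"dx": -0.05, "dy": 0, "dz": -0.12, "rx": 0, "ry": 0, "rz": 0},
  {"dx": 0, "dy": 0, "dz": -0.12, "rx": 0, "ry": 0, "rz": 0},
  {"dx": 0, "dy": 0, "dz": -0.12, "rx": 0, "ry": 0, "rz": 0},
  {"dx": 0, "dy": 0, "dz": -0.12, "rx": 0, "ry": 0, "rz": 0},
  {"dx": 0, "dy": 0, "dz": 0, "rx": 0, "ry": 0, "rz": 0},
  {"dx": 0, "dy": 0, "dz": 0, "rx": 0, "ry": 0, "rz": 0},
], claw=72)

```text
t: 28.05
tcp_pos: [0.4457, 0.3695, -0.0061]
tool_rot: [0.004, 1.0, -0.0, 0.0]
force: [0.2, -0.1, 0.9]
finger_gap: 0.723
gripper_force: 0.0
```

Emit:
move_arm([
  {"dx": 0, "dy": 0, "dz": 0, "rx": 0, "ry": 0, "rz": 0},
  {"dx": 0, "dy": 0, "dz": 0, "rx": 0, "ry": 0, "rz": 0},
  {"dx": 0, "dy": 0, "dz": 0, "rx": 0, "ry": 0, "rz": 0},
  {"dx": 0, "dy": 0, "dz": 0, "rx": 0, "ry": 0, "rz": 0},
  {"dx": 0, "dy": 0, "dz": 0, "rx": 0, "ry": 0, "rz": 0},
  {"dx": 0, "dy": 0, "dz": 0, "rx": 0, "ry": 0, "rz": 0},
  {"dx": 0, "dy": 0, "dz": 0, "rx": 0, "ry": 0, "rz": 0},
  {"dx": 0, "dy": 0, "dz": 0, "rx": 0, "ry": 0, "rz": 0},
  {"dx": 0, "dy": 0, "dz": 0, "rx": 0, "ry": 0, "rz": 0},
  {"dx": 0, "dy": 0, "dz": 0, "rx": 0, "ry": 0, "rz": 0},
], claw=0, newtons=50)

```text
t: 29.3
tcp_pos: [0.4459, 0.3696, -0.0057]
tool_rot: [0.004, 1.0, 0.0, 0.0]
force: [-1.1, -0.2, 5.7]
finger_gap: 0.563
gripper_force: 51.9
```

Emit:
move_arm([
  {"dx": 0, "dy": 0, "dz": 0.3, "rx": 0, "ry": 0, "rz": 0},
  {"dx": 0, "dy": 0, "dz": 0.5, "rx": 0, "ry": 0, "rz": 0},
  {"dx": 0, "dy": 0, "dz": 1, "rx": 0, "ry": 0, "rz": 0},
  {"dx": 0, "dy": 0, "dz": 1, "rx": 0, "ry": 0, "rz": 0},
  {"dx": 0, "dy": 0, "dz": 0.6, "rx": 0, "ry": 0, "rz": 0},
  {"dx": 0, "dy": 0, "dz": 0, "rx": 0, "ry": 0, "rz": 0},
  {"dx": 0, "dy": 0, "dz": 0, "rx": 0, "ry": 0, "rz": 0},
  {"dx": 0, "dy": 0, "dz": 0, "rx": 0, "ry": 0, "rz": 0},
  {"dx": 0, "dy": 0, "dz": 0, "rx": 0, "ry": 0, "rz": 0},
  {"dx": 0, "dy": 0, "dz": 0, "rx": 0, "ry": 0, "rz": 0},
])

```text
t: 30.55
tcp_pos: [0.4455, 0.3694, 0.0784]
tool_rot: [0.004, 1.0, -0.0, -0.0]
force: [-0.1, -0.4, -1.3]
finger_gap: 0.564
gripper_force: 51.9
```

Run:
```python
from h import *
a=shot('wrist','w7',None,1.0);b=shot('scene','s7',(130,150,350,310),1.27);s=sensors.sense();print(s['t'],s['tcp_pos'],s['force'])
o=np.zeros((384,800,3),np.uint8);o[:a.shape[0],:a.shape[1]]=a;o[:b.shape[0],515:515+b.shape[1]]=b[:,:285];cv2.imwrite('pics/c7.png',o[:,:,::-1])
```

```text
30.65 [0.44563046 0.36948718 0.07863022] [-0.1634797  -0.68860137 -1.99568282]
```

View pics/c7.png

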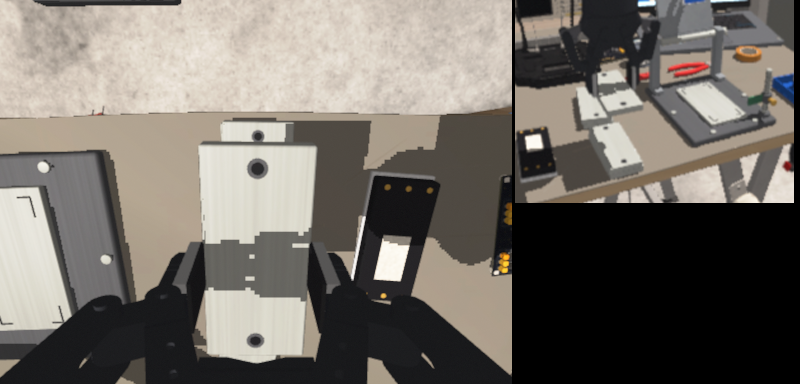

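One plate is held level and two remain below. Carrying it to the bed.

Emit:
move_arm([
  {"dx": 0.283, "dy": -0.97, "dz": 0, "rx": 0, "ry": 0, "rz": 0.01},
  {"dx": 0.283, "dy": -0.97, "dz": 0, "rx": 0, "ry": 0, "rz": 0.01},
  {"dx": 0.283, "dy": -0.97, "dz": 0, "rx": 0, "ry": 0, "rz": 0.01},
  {"dx": 0.283, "dy": -0.97, "dz": 0, "rx": 0, "ry": 0, "rz": 0.01},
  {"dx": 0.283, "dy": -0.97, "dz": 0, "rx": 0, "ry": 0, "rz": 0.01},
  {"dx": 0.283, "dy": -0.97, "dz": 0, "rx": 0, "ry": 0, "rz": 0.01},
  {"dx": 0.283, "dy": -0.97, "dz": 0, "rx": 0, "ry": 0, "rz": 0.01},
  {"dx": 0.283, "dy": -0.97, "dz": 0, "rx": 0, "ry": 0, "rz": 0.01},
  {"dx": 0, "dy": 0, "dz": 0, "rx": 0, "ry": 0, "rz": 0},
  {"dx": 0, "dy": 0, "dz": 0, "rx": 0, "ry": 0, "rz": 0},
])

```text
t: 31.9
tcp_pos: [0.5021, 0.1758, 0.0789]
tool_rot: [-0.017, 1.0, 0.0, -0.0]
force: [0.7, -0.1, -1.9]
finger_gap: 0.566
gripper_force: 52.0
```

Run:
```python
from h import *
im=cams.snapshot('wrist');s=sensors.sense();print(s['t'],s['tcp_pos'],s['finger_gap'],s['gripper_force'])
np.save('pics/w8.npy',im);p=s['tcp_pos']
print(rect('wrist',[(199,145),(317,147),(305,357),(206,356)],p[2]+.036,1.0))
hsv=cv2.cvtColor(im,cv2.COLOR_RGB2HSV);m=((hsv[...,1]<40)&(hsv[...,2]>130)).astype(np.uint8);m[:,:180]=0;m[:,340:]=0;m[:130]=0
c=max(cv2.findContours(m,0,1)[0],key=cv2.contourArea);x,y,w,h=cv2.boundingRect(c);print('plate bbox',x,y,w,h)
for v in(160,200): print(v,np.where(m[v])[0][[0,-1]])
```

```text
31.95 [0.50196773 0.17611144 0.07885746] 0.5635880635937837 51.98044180870056
(array([0.5004, 0.1769]), 'L', np.float64(0.1099), 'W', np.float64(0.0501), 'yaw', np.float64(1.4))
plate bbox 198 144 119 101
160 [199 315]
200 [200 312]
```

Plate centre is (0.500, 0.177), within 2 mm of the target, and its size confirms the height model. Lowering and releasing.

Emit:
move_arm([
  {"dx": 0.06, "dy": -0.05, "dz": -0.8, "rx": 0, "ry": 0, "rz": 0},
  {"dx": 0, "dy": 0, "dz": -0.8, "rx": 0, "ry": 0, "rz": 0},
  {"dx": 0, "dy": 0, "dz": -0.8, "rx": 0, "ry": 0, "rz": 0},
  {"dx": 0, "dy": 0, "dz": -0.5, "rx": 0, "ry": 0, "rz": 0},
  {"dx": 0, "dy": 0, "dz": -0.3, "rx": 0, "ry": 0, "rz": 0},
  {"dx": 0, "dy": 0, "dz": -0.15, "rx": 0, "ry": 0, "rz": 0},
  {"dx": 0, "dy": 0, "dz": -0.08, "rx": 0, "ry": 0, "rz": 0},
  {"dx": 0, "dy": 0, "dz": -0.05, "rx": 0, "ry": 0, "rz": 0},
  {"dx": 0, "dy": 0, "dz": 0, "rx": 0, "ry": 0, "rz": 0},
  {"dx": 0, "dy": 0, "dz": 0, "rx": 0, "ry": 0, "rz": 0},
])

```text
t: 33.2
tcp_pos: [0.5041, 0.1743, -0.0076]
tool_rot: [-0.017, 1.0, 0.0, 0.0]
force: [0.2, 0.4, 3.2]
finger_gap: 0.566
gripper_force: 52.4
```

Emit:
move_arm([
  {"dx": 0, "dy": 0, "dz": 0, "rx": 0, "ry": 0, "rz": 0},
  {"dx": 0, "dy": 0, "dz": 0, "rx": 0, "ry": 0, "rz": 0},
  {"dx": 0, "dy": 0, "dz": 0, "rx": 0, "ry": 0, "rz": 0},
  {"dx": 0, "dy": 0, "dz": 0, "rx": 0, "ry": 0, "rz": 0},
  {"dx": 0, "dy": 0, "dz": 0.4, "rx": 0, "ry": 0, "rz": 0},
  {"dx": 0, "dy": 0, "dz": 1, "rx": 0, "ry": 0, "rz": 0},
  {"dx": 0, "dy": 0, "dz": 1, "rx": 0, "ry": 0, "rz": 0},
  {"dx": 0, "dy": 0, "dz": 1, "rx": 0, "ry": 0, "rz": 0},
  {"dx": 0, "dy": 0, "dz": 0.6, "rx": 0, "ry": 0, "rz": 0},
  {"dx": 0, "dy": 0, "dz": 0, "rx": 0, "ry": 0, "rz": 0},
], claw=72)

```text
t: 34.45
tcp_pos: [0.5046, 0.1744, 0.0931]
tool_rot: [-0.017, 1.0, 0.0, 0.001]
force: [0.1, 0.7, -1.8]
finger_gap: 0.722
gripper_force: 0.0
```

```bash
cat >> h.py <<'E'
def plates(zA,zP):
    "measure pile A top, bed pile top and finned converter from the top camera"
    im=cams.snapshot('top');hsv=cv2.cvtColor(im,cv2.COLOR_RGB2HSV);np.save('pics/last.npy',im)
    for n,box,z,mk in[('A',(187,206,223,262),zA,(hsv[...,1]<32)&(hsv[...,2]>130)),('bed',(255,175,318,250),zP,(hsv[...,1]<32)&(hsv[...,2]>120)),('fin',(335,190,400,262),.043,(hsv[...,1]<60)&(hsv[...,2]>60)),('flat',(140,185,180,250),.016,hsv[...,2]<62),('B',(185,150,223,206),.02,(hsv[...,1]<32)&(hsv[...,2]>130))]:
        x0,y0,x1,y1=box;m=np.zeros(mk.shape,np.uint8);m[y0:y1,x0:x1]=mk[y0:y1,x0:x1]
        c=max(cv2.findContours(m,0,1)[0],key=cv2.contourArea);b=cv2.boxPoints(cv2.minAreaRect(c));P=np.array([ray('top',u,v,z)[:2] for u,v in b])
        e1,e2=P[1]-P[0],P[2]-P[1];l=e1 if np.linalg.norm(e1)>np.linalg.norm(e2) else e2
        print(n,P.mean(0).round(4),np.sort([np.linalg.norm(e1),np.linalg.norm(e2)]).round(3),(np.degrees(np.arctan2(l[1],l[0]))+90)%180-90)
E
python3 - <<'E'
from h import *
s=sensors.sense();print(s['t'],s['tcp_pos'])
plates(.02,.028)
E
```

```text
34.45 [0.50461472 0.17440899 0.09310187]
A [0.4054 0.3463] [0.009 0.033] -20.638251347076434
bed [0.4464 0.1677] [0.018 0.056] -82.87048307845873
fin [ 0.4608 -0.0303] [0.156 0.172] -2.6973462839341664
flat [0.4875 0.4786] [0.05  0.105] -5.3994891466636545
B [0.5893 0.3618] [0.053 0.086] -9.646764173615239
```

Emit:
move_arm([
  {"dx": -0.3, "dy": 0.97, "dz": 0.1, "rx": 0, "ry": 0, "rz": -0.01},
  {"dx": -0.3, "dy": 0.97, "dz": 0.1, "rx": 0, "ry": 0, "rz": -0.01},
  {"dx": -0.3, "dy": 0.97, "dz": 0.1, "rx": 0, "ry": 0, "rz": -0.01},
  {"dx": -0.3, "dy": 0.97, "dz": 0.1, "rx": 0, "ry": 0, "rz": -0.01},
  {"dx": -0.3, "dy": 0.97, "dz": 0.1, "rx": 0, "ry": 0, "rz": -0.01},
  {"dx": -0.3, "dy": 0.97, "dz": 0.1, "rx": 0, "ry": 0, "rz": -0.01},
  {"dx": -0.3, "dy": 0.97, "dz": 0.1, "rx": 0, "ry": 0, "rz": -0.01},
  {"dx": -0.3, "dy": 0.97, "dz": 0.1, "rx": 0, "ry": 0, "rz": -0.01},
  {"dx": 0, "dy": 0, "dz": 0, "rx": 0, "ry": 0, "rz": 0},
  {"dx": 0, "dy": 0, "dz": 0, "rx": 0, "ry": 0, "rz": 0},
])

```text
t: 35.75
tcp_pos: [0.4432, 0.3675, 0.1109]
tool_rot: [0.004, 1.0, -0.001, -0.001]
force: [0.3, -0.6, 0.3]
finger_gap: 0.721
gripper_force: 0.0
```

```bash
cat >> h.py <<'E'
def wplate(z,g,L=.11,W=.05,off=(0,0)):
    """refine a bright plate at guess g=(x,y,yaw deg), top height z, in a wrist picture: best-edge rectangle search"""
    im=cams.snapshot('wrist');np.save('pics/wl.npy',im);G=cv2.GaussianBlur(im,(3,3),0).astype(float)
    hsv=cv2.cvtColor(im,cv2.COLOR_RGB2HSV);m=((hsv[...,1]<40)&(hsv[...,2]>85)&(hsv[...,2]<=255)).astype(float)
    M=cams.camera_model('wrist');E=np.array(M['extrinsics'])
    def samp(a,x,y,yaw,A):
        c,s=np.cos(yaw),np.sin(yaw);P=np.stack([x+c*A[:,0]-s*A[:,1],y+s*A[:,0]+c*A[:,1],np.full(len(A),z)]);q=E[:3,:3]@P+E[:3,3:]
        u=(M['fx']*q[0]/q[2]+M['cx']).astype(np.float32);v=(M['fy']*q[1]/q[2]+M['cy']).astype(np.float32)
        return cv2.remap(a.astype(np.float32),u[:,None],v[:,None],1,borderMode=cv2.BORDER_CONSTANT,borderValue=0.5)[:,0]
    t=np.linspace(-.45,.45,40)
    def ring(d): l,w=L+2*d,W+2*d; return np.concatenate([np.c_[t*L,np.full(40,w/2)],np.c_[t*L,np.full(40,-w/2)],np.c_[np.full(40,l/2),t*W],np.c_[np.full(40,-l/2),t*W]])
    f=lambda p:-(samp(m,p[0],p[1],np.radians(p[2]),ring(-.003)).mean()-samp(m,p[0],p[1],np.radians(p[2]),ring(.004)).mean())
    from scipy.optimize import brute,fmin
    r=brute(f,[slice(g[0]-.04,g[0]+.041,.003),slice(g[1]-.04,g[1]+.041,.003),slice(g[2]-12,g[2]+13,2)],finish=fmin)
    print('plate',r.round(4),'score',-f(r)); return r
E
python3 - <<'E'
from h import *
s=sensors.sense();print(s['t'],s['tcp_pos'],s['tool_rot'])
for z in(.02,.03):wplate(z,(.445,.369,-.8))
E
```

```text
35.75 [0.44324155 0.36745062 0.1108608 ] [ 3.84700200e-03  9.99991922e-01 -7.29860663e-04 -9.07354748e-04]
plate [ 0.444  0.368 -0.8  ] score 1.0
plate [ 0.4416  0.3709 -0.8287] score 0.965918
```

Emit:
move_arm([
  {"dx": 0, "dy": 0, "dz": -1, "rx": 0, "ry": 0, "rz": 0},
  {"dx": 0, "dy": 0, "dz": -1, "rx": 0, "ry": 0, "rz": 0},
  {"dx": 0, "dy": 0, "dz": -1, "rx": 0, "ry": 0, "rz": 0},
  {"dx": 0, "dy": 0, "dz": -1, "rx": 0, "ry": 0, "rz": 0},
  {"dx": 0, "dy": 0, "dz": -0.6, "rx": 0, "ry": 0, "rz": 0},
  {"dx": 0, "dy": 0, "dz": -0.3, "rx": 0, "ry": 0, "rz": 0},
  {"dx": 0, "dy": 0, "dz": -0.16, "rx": 0, "ry": 0, "rz": 0},
  {"dx": 0, "dy": 0, "dz": 0, "rx": 0, "ry": 0, "rz": 0},
  {"dx": 0, "dy": 0, "dz": 0, "rx": 0, "ry": 0, "rz": 0},
  {"dx": 0, "dy": 0, "dz": 0, "rx": 0, "ry": 0, "rz": 0},
])

```text
t: 37.1
tcp_pos: [0.4441, 0.3685, -0.0141]
tool_rot: [0.004, 1.0, 0.0, 0.0]
force: [-1.0, 0.4, -0.1]
finger_gap: 0.719
gripper_force: 0.0
```

Emit:
move_arm([
  {"dx": 0, "dy": 0, "dz": 0, "rx": 0, "ry": 0, "rz": 0},
  {"dx": 0, "dy": 0, "dz": 0, "rx": 0, "ry": 0, "rz": 0},
  {"dx": 0, "dy": 0, "dz": 0, "rx": 0, "ry": 0, "rz": 0},
  {"dx": 0, "dy": 0, "dz": 0, "rx": 0, "ry": 0, "rz": 0},
  {"dx": 0, "dy": 0, "dz": 0, "rx": 0, "ry": 0, "rz": 0},
  {"dx": 0, "dy": 0, "dz": 0, "rx": 0, "ry": 0, "rz": 0},
  {"dx": 0, "dy": 0, "dz": 0, "rx": 0, "ry": 0, "rz": 0},
  {"dx": 0, "dy": 0, "dz": 0, "rx": 0, "ry": 0, "rz": 0},
  {"dx": 0, "dy": 0, "dz": 0, "rx": 0, "ry": 0, "rz": 0},
  {"dx": 0, "dy": 0, "dz": 0, "rx": 0, "ry": 0, "rz": 0},
], claw=0)

```text
t: 38.35
tcp_pos: [0.4441, 0.3686, -0.0137]
tool_rot: [0.004, 1.0, 0.0, 0.0]
force: [-1.2, 0.4, 5.8]
finger_gap: 0.564
gripper_force: 50.9
```

Emit:
move_arm([
  {"dx": 0, "dy": 0, "dz": 0.3, "rx": 0, "ry": 0, "rz": 0},
  {"dx": 0, "dy": 0, "dz": 0.5, "rx": 0, "ry": 0, "rz": 0},
  {"dx": 0, "dy": 0, "dz": 1, "rx": 0, "ry": 0, "rz": 0},
  {"dx": 0, "dy": 0, "dz": 1, "rx": 0, "ry": 0, "rz": 0},
  {"dx": 0, "dy": 0, "dz": 1, "rx": 0, "ry": 0, "rz": 0},
  {"dx": 0, "dy": 0, "dz": 0.2, "rx": 0, "ry": 0, "rz": 0},
  {"dx": 0, "dy": 0, "dz": 0, "rx": 0, "ry": 0, "rz": 0},
  {"dx": 0, "dy": 0, "dz": 0, "rx": 0, "ry": 0, "rz": 0},
  {"dx": 0, "dy": 0, "dz": 0, "rx": 0, "ry": 0, "rz": 0},
  {"dx": 0, "dy": 0, "dz": 0, "rx": 0, "ry": 0, "rz": 0},
])

```text
t: 39.6
tcp_pos: [0.4435, 0.3681, 0.0847]
tool_rot: [0.004, 1.0, -0.0, -0.001]
force: [-0.2, -0.5, -1.6]
finger_gap: 0.561
gripper_force: 51.9
```

Emit:
move_arm([
  {"dx": 0.29, "dy": -0.963, "dz": 0, "rx": 0, "ry": 0, "rz": 0.01},
  {"dx": 0.29, "dy": -0.963, "dz": 0, "rx": 0, "ry": 0, "rz": 0.01},
  {"dx": 0.29, "dy": -0.963, "dz": 0, "rx": 0, "ry": 0, "rz": 0.01},
  {"dx": 0.29, "dy": -0.963, "dz": 0, "rx": 0, "ry": 0, "rz": 0.01},
  {"dx": 0.29, "dy": -0.963, "dz": 0, "rx": 0, "ry": 0, "rz": 0.01},
  {"dx": 0.29, "dy": -0.963, "dz": 0, "rx": 0, "ry": 0, "rz": 0.01},
  {"dx": 0.29, "dy": -0.963, "dz": 0, "rx": 0, "ry": 0, "rz": 0.01},
  {"dx": 0.29, "dy": -0.963, "dz": 0, "rx": 0, "ry": 0, "rz": 0.01},
  {"dx": 0, "dy": 0, "dz": 0, "rx": 0, "ry": 0, "rz": 0},
  {"dx": 0, "dy": 0, "dz": 0, "rx": 0, "ry": 0, "rz": 0},
])

```text
t: 40.85
tcp_pos: [0.5015, 0.176, 0.0852]
tool_rot: [-0.017, 1.0, 0.0, -0.0]
force: [-0.2, -0.4, -2.3]
finger_gap: 0.56
gripper_force: 51.9
```

Run:
```python
from h import *
s=sensors.sense();print(s['t'],s['tcp_pos'],s['finger_gap'],s['force'])
wplate(s['tcp_pos'][2]+.0335,(.502,.1755,1.8))
```

```text
40.85 [0.50149347 0.17596733 0.08519869] 0.5603474349984745 [-0.21569812 -0.36878129 -2.28893222]
plate [ 0.5023  0.1768 -0.1989] score 0.6634949
```

Emit:
move_arm([
  {"dx": 0.03, "dy": -0.04, "dz": -0.8, "rx": 0, "ry": 0, "rz": 0},
  {"dx": 0, "dy": 0, "dz": -0.8, "rx": 0, "ry": 0, "rz": 0},
  {"dx": 0, "dy": 0, "dz": -0.7, "rx": 0, "ry": 0, "rz": 0},
  {"dx": 0, "dy": 0, "dz": -0.4, "rx": 0, "ry": 0, "rz": 0},
  {"dx": 0, "dy": 0, "dz": -0.3, "rx": 0, "ry": 0, "rz": 0},
  {"dx": 0, "dy": 0, "dz": -0.15, "rx": 0, "ry": 0, "rz": 0},
  {"dx": 0, "dy": 0, "dz": -0.08, "rx": 0, "ry": 0, "rz": 0},
  {"dx": 0, "dy": 0, "dz": -0.03, "rx": 0, "ry": 0, "rz": 0},
  {"dx": 0, "dy": 0, "dz": 0, "rx": 0, "ry": 0, "rz": 0},
  {"dx": 0, "dy": 0, "dz": 0, "rx": 0, "ry": 0, "rz": 0},
])

```text
t: 42.15
tcp_pos: [0.5028, 0.1747, 0.0043]
tool_rot: [-0.017, 1.0, 0.0, 0.0]
force: [-0.4, -0.4, 2.2]
finger_gap: 0.559
gripper_force: 52.3
```

Emit:
move_arm([
  {"dx": 0, "dy": 0, "dz": 0, "rx": 0, "ry": 0, "rz": 0},
  {"dx": 0, "dy": 0, "dz": 0, "rx": 0, "ry": 0, "rz": 0},
  {"dx": 0, "dy": 0, "dz": 0, "rx": 0, "ry": 0, "rz": 0},
  {"dx": 0, "dy": 0, "dz": 0, "rx": 0, "ry": 0, "rz": 0},
  {"dx": 0, "dy": 0, "dz": 0.4, "rx": 0, "ry": 0, "rz": 0},
  {"dx": 0, "dy": 0, "dz": 1, "rx": 0, "ry": 0, "rz": 0},
  {"dx": 0, "dy": 0, "dz": 1, "rx": 0, "ry": 0, "rz": 0},
  {"dx": 0, "dy": 0, "dz": 1, "rx": 0, "ry": 0, "rz": 0},
  {"dx": 0, "dy": 0, "dz": 0.6, "rx": 0, "ry": 0, "rz": 0},
  {"dx": 0, "dy": 0, "dz": 0, "rx": 0, "ry": 0, "rz": 0},
], claw=72)

```text
t: 43.4
tcp_pos: [0.5034, 0.1748, 0.1051]
tool_rot: [-0.017, 1.0, 0.0, 0.001]
force: [0.2, 0.2, -1.1]
finger_gap: 0.719
gripper_force: 0.0
```

Emit:
move_arm([
  {"dx": -0.3, "dy": 0.963, "dz": 0.1, "rx": 0, "ry": 0, "rz": -0.01},
  {"dx": -0.3, "dy": 0.963, "dz": 0.1, "rx": 0, "ry": 0, "rz": -0.01},
  {"dx": -0.3, "dy": 0.963, "dz": 0.1, "rx": 0, "ry": 0, "rz": -0.01},
  {"dx": -0.3, "dy": 0.963, "dz": 0.1, "rx": 0, "ry": 0, "rz": -0.01},
  {"dx": -0.3, "dy": 0.963, "dz": 0.1, "rx": 0, "ry": 0, "rz": -0.01},
  {"dx": -0.3, "dy": 0.963, "dz": 0.1, "rx": 0, "ry": 0, "rz": -0.01},
  {"dx": -0.3, "dy": 0.963, "dz": 0.1, "rx": 0, "ry": 0, "rz": -0.01},
  {"dx": -0.3, "dy": 0.963, "dz": 0.1, "rx": 0, "ry": 0, "rz": -0.01},
  {"dx": 0, "dy": 0, "dz": 0, "rx": 0, "ry": 0, "rz": 0},
  {"dx": 0, "dy": 0, "dz": 0, "rx": 0, "ry": 0, "rz": 0},
])

```text
t: 44.65
tcp_pos: [0.4421, 0.3665, 0.1229]
tool_rot: [0.004, 1.0, -0.001, -0.001]
force: [-0.2, -0.4, -0.6]
finger_gap: 0.719
gripper_force: 0.0
```

Run:
```python
from h import *
s=sensors.sense();print(s['t'],s['tcp_pos'],s['tool_rot'])
wplate(.01,(.444,.368,-.8))
```

```text
44.65 [0.4420533  0.36645683 0.12294293] [ 3.85232827e-03  9.99991993e-01 -7.01521762e-04 -8.25696634e-04]
plate [ 0.446  0.37  -0.8  ] score 1.0
```

Emit:
move_arm([
  {"dx": 0.1, "dy": 0.1, "dz": -1, "rx": 0, "ry": 0, "rz": 0},
  {"dx": 0, "dy": 0, "dz": -1, "rx": 0, "ry": 0, "rz": 0},
  {"dx": 0, "dy": 0, "dz": -1, "rx": 0, "ry": 0, "rz": 0},
  {"dx": 0, "dy": 0, "dz": -1, "rx": 0, "ry": 0, "rz": 0},
  {"dx": 0, "dy": 0, "dz": -1, "rx": 0, "ry": 0, "rz": 0},
  {"dx": 0, "dy": 0, "dz": -0.5, "rx": 0, "ry": 0, "rz": 0},
  {"dx": 0, "dy": 0, "dz": -0.25, "rx": 0, "ry": 0, "rz": 0},
  {"dx": 0, "dy": 0, "dz": -0.16, "rx": 0, "ry": 0, "rz": 0},
  {"dx": 0, "dy": 0, "dz": 0, "rx": 0, "ry": 0, "rz": 0},
  {"dx": 0, "dy": 0, "dz": 0, "rx": 0, "ry": 0, "rz": 0},
])

```text
t: 45.95
tcp_pos: [0.4454, 0.3701, -0.0233]
tool_rot: [0.004, 1.0, 0.0, 0.001]
force: [-0.1, 1.2, -0.8]
finger_gap: 0.719
gripper_force: 0.0
```

Emit:
move_arm([
  {"dx": 0, "dy": 0, "dz": 0, "rx": 0, "ry": 0, "rz": 0},
  {"dx": 0, "dy": 0, "dz": 0, "rx": 0, "ry": 0, "rz": 0},
  {"dx": 0, "dy": 0, "dz": 0, "rx": 0, "ry": 0, "rz": 0},
  {"dx": 0, "dy": 0, "dz": 0, "rx": 0, "ry": 0, "rz": 0},
  {"dx": 0, "dy": 0, "dz": 0, "rx": 0, "ry": 0, "rz": 0},
  {"dx": 0, "dy": 0, "dz": 0, "rx": 0, "ry": 0, "rz": 0},
  {"dx": 0, "dy": 0, "dz": 0, "rx": 0, "ry": 0, "rz": 0},
  {"dx": 0, "dy": 0, "dz": 0, "rx": 0, "ry": 0, "rz": 0},
  {"dx": 0, "dy": 0, "dz": 0, "rx": 0, "ry": 0, "rz": 0},
  {"dx": 0, "dy": 0, "dz": 0, "rx": 0, "ry": 0, "rz": 0},
], claw=0)

```text
t: 47.2
tcp_pos: [0.4454, 0.3701, -0.0228]
tool_rot: [0.004, 1.0, 0.0, 0.001]
force: [-0.6, -1.2, 5.7]
finger_gap: 0.559
gripper_force: 50.6
```

Emit:
move_arm([
  {"dx": 0, "dy": 0, "dz": 0.3, "rx": 0, "ry": 0, "rz": 0},
  {"dx": 0, "dy": 0, "dz": 0.5, "rx": 0, "ry": 0, "rz": 0},
  {"dx": 0, "dy": 0, "dz": 1, "rx": 0, "ry": 0, "rz": 0},
  {"dx": 0, "dy": 0, "dz": 1, "rx": 0, "ry": 0, "rz": 0},
  {"dx": 0, "dy": 0, "dz": 1, "rx": 0, "ry": 0, "rz": 0},
  {"dx": 0, "dy": 0, "dz": 0.6, "rx": 0, "ry": 0, "rz": 0},
  {"dx": 0, "dy": 0, "dz": 0, "rx": 0, "ry": 0, "rz": 0},
  {"dx": 0, "dy": 0, "dz": 0, "rx": 0, "ry": 0, "rz": 0},
  {"dx": 0, "dy": 0, "dz": 0, "rx": 0, "ry": 0, "rz": 0},
  {"dx": 0, "dy": 0, "dz": 0, "rx": 0, "ry": 0, "rz": 0},
])

```text
t: 48.45
tcp_pos: [0.4446, 0.3695, 0.0853]
tool_rot: [0.004, 1.0, -0.0, -0.001]
force: [0.2, 0.6, -1.5]
finger_gap: 0.552
gripper_force: 51.8
```

Emit:
move_arm([
  {"dx": 0.288, "dy": -0.97, "dz": 0, "rx": 0, "ry": 0, "rz": 0.01},
  {"dx": 0.288, "dy": -0.97, "dz": 0, "rx": 0, "ry": 0, "rz": 0.01},
  {"dx": 0.288, "dy": -0.97, "dz": 0, "rx": 0, "ry": 0, "rz": 0.01},
  {"dx": 0.288, "dy": -0.97, "dz": 0, "rx": 0, "ry": 0, "rz": 0.01},
  {"dx": 0.288, "dy": -0.97, "dz": 0, "rx": 0, "ry": 0, "rz": 0.01},
  {"dx": 0.288, "dy": -0.97, "dz": 0, "rx": 0, "ry": 0, "rz": 0.01},
  {"dx": 0.288, "dy": -0.97, "dz": 0, "rx": 0, "ry": 0, "rz": 0.01},
  {"dx": 0.288, "dy": -0.97, "dz": 0, "rx": 0, "ry": 0, "rz": 0.01},
  {"dx": 0, "dy": 0, "dz": 0, "rx": 0, "ry": 0, "rz": 0},
  {"dx": 0, "dy": 0, "dz": 0, "rx": 0, "ry": 0, "rz": 0},
])

```text
t: 49.7
tcp_pos: [0.5024, 0.1761, 0.0859]
tool_rot: [-0.017, 1.0, 0.0, -0.0]
force: [0.3, 0.9, -1.2]
finger_gap: 0.555
gripper_force: 51.8
```

Run:
```python
from h import *
s=sensors.sense();print(s['t'],s['tcp_pos'],s['finger_gap'],s['force'])
wplate(s['tcp_pos'][2]+.0325,(.502,.1755,1.8))
```

```text
49.7 [0.50235398 0.17606506 0.08589057] 0.5553218246913192 [ 0.25258969  0.91692851 -1.23898964]
plate [0.5045 0.1778 1.8271] score 0.6604004
```

Emit:
move_arm([
  {"dx": -0.04, "dy": -0.05, "dz": -0.7, "rx": 0, "ry": 0, "rz": 0},
  {"dx": 0, "dy": 0, "dz": -0.7, "rx": 0, "ry": 0, "rz": 0},
  {"dx": 0, "dy": 0, "dz": -0.6, "rx": 0, "ry": 0, "rz": 0},
  {"dx": 0, "dy": 0, "dz": -0.4, "rx": 0, "ry": 0, "rz": 0},
  {"dx": 0, "dy": 0, "dz": -0.2, "rx": 0, "ry": 0, "rz": 0},
  {"dx": 0, "dy": 0, "dz": -0.15, "rx": 0, "ry": 0, "rz": 0},
  {"dx": 0, "dy": 0, "dz": -0.08, "rx": 0, "ry": 0, "rz": 0},
  {"dx": 0, "dy": 0, "dz": -0.03, "rx": 0, "ry": 0, "rz": 0},
  {"dx": 0, "dy": 0, "dz": 0, "rx": 0, "ry": 0, "rz": 0},
  {"dx": 0, "dy": 0, "dz": 0, "rx": 0, "ry": 0, "rz": 0},
])

```text
t: 51.0
tcp_pos: [0.502, 0.1745, 0.0152]
tool_rot: [-0.017, 1.0, 0.0, 0.0]
force: [-0.4, -0.1, 4.2]
finger_gap: 0.552
gripper_force: 52.7
```

Emit:
move_arm([
  {"dx": 0, "dy": 0, "dz": 0, "rx": 0, "ry": 0, "rz": 0},
  {"dx": 0, "dy": 0, "dz": 0, "rx": 0, "ry": 0, "rz": 0},
  {"dx": 0, "dy": 0, "dz": 0, "rx": 0, "ry": 0, "rz": 0},
  {"dx": 0, "dy": 0, "dz": 0, "rx": 0, "ry": 0, "rz": 0},
  {"dx": 0, "dy": 0, "dz": 0.4, "rx": 0, "ry": 0, "rz": 0},
  {"dx": 0, "dy": 0, "dz": 1, "rx": 0, "ry": 0, "rz": 0},
  {"dx": 0, "dy": 0, "dz": 1, "rx": 0, "ry": 0, "rz": 0},
  {"dx": 0, "dy": 0, "dz": 1, "rx": 0, "ry": 0, "rz": 0},
  {"dx": 0, "dy": 0, "dz": 1, "rx": 0, "ry": 0, "rz": 0},
  {"dx": 0, "dy": 0, "dz": 0, "rx": 0, "ry": 0, "rz": 0},
], claw=72)

```text
t: 52.25
tcp_pos: [0.5033, 0.1748, 0.1269]
tool_rot: [-0.017, 1.0, 0.0, 0.003]
force: [-0.7, 0.0, -0.7]
finger_gap: 0.719
gripper_force: 0.0
```

Emit:
move_arm([
  {"dx": -0.06, "dy": 1, "dz": 0, "rx": 0, "ry": 0, "rz": -0.02},
  {"dx": -0.06, "dy": 1, "dz": 0, "rx": 0, "ry": 0, "rz": -0.02},
  {"dx": -0.06, "dy": 1, "dz": 0, "rx": 0, "ry": 0, "rz": -0.02},
  {"dx": -0.06, "dy": 1, "dz": 0, "rx": 0, "ry": 0, "rz": -0.02},
  {"dx": -0.06, "dy": 1, "dz": 0, "rx": 0, "ry": 0, "rz": -0.02},
  {"dx": -0.06, "dy": 1, "dz": 0, "rx": 0, "ry": 0, "rz": -0.02},
  {"dx": -0.06, "dy": 1, "dz": 0, "rx": 0, "ry": 0, "rz": -0.02},
  {"dx": -0.06, "dy": 1, "dz": 0, "rx": 0, "ry": 0, "rz": -0.02},
  {"dx": -0.06, "dy": 1, "dz": 0, "rx": 0, "ry": 0, "rz": -0.02},
  {"dx": -0.06, "dy": 1, "dz": 0, "rx": 0, "ry": 0, "rz": -0.02},
])

```text
t: 53.5
tcp_pos: [0.4858, 0.4248, 0.1233]
tool_rot: [0.036, 0.999, -0.001, -0.001]
force: [0.2, 0.0, -0.9]
finger_gap: 0.721
gripper_force: 0.0
```

Emit:
move_arm([
  {"dx": 0, "dy": 0.7, "dz": 0, "rx": 0, "ry": 0, "rz": 0},
  {"dx": 0, "dy": 0.7, "dz": 0, "rx": 0, "ry": 0, "rz": 0},
  {"dx": 0, "dy": 0.7, "dz": 0, "rx": 0, "ry": 0, "rz": 0},
  {"dx": 0, "dy": 0, "dz": 0, "rx": 0, "ry": 0, "rz": 0},
  {"dx": 0, "dy": 0, "dz": 0, "rx": 0, "ry": 0, "rz": 0},
  {"dx": 0, "dy": 0, "dz": 0, "rx": 0, "ry": 0, "rz": 0},
  {"dx": 0, "dy": 0, "dz": 0, "rx": 0, "ry": 0, "rz": 0},
  {"dx": 0, "dy": 0, "dz": 0, "rx": 0, "ry": 0, "rz": 0},
  {"dx": 0, "dy": 0, "dz": 0, "rx": 0, "ry": 0, "rz": 0},
  {"dx": 0, "dy": 0, "dz": 0, "rx": 0, "ry": 0, "rz": 0},
])

```text
t: 54.75
tcp_pos: [0.4866, 0.477, 0.1246]
tool_rot: [0.035, 0.999, 0.0, 0.0]
force: [0.3, -0.1, -0.1]
finger_gap: 0.721
gripper_force: 0.0
```

Run:
```python
from h import *
a=shot('wrist','w9',None,0.95);b=shot('scene','s9',(180,160,410,310),1.35);s=sensors.sense();print(s['t'],s['tcp_pos'],s['tool_rot'])
t=shot('top','t9',(130,120,400,270),1.15)
o=np.zeros((600,800,3),np.uint8);o[:a.shape[0],:a.shape[1]]=a
b=shot('scene','s9',(260,190,410,290),3.0)
o[366:366+230,:450]=b[:230];o[370:370+t.shape[0],460:460+t.shape[1]]=t;cv2.imwrite('pics/c9.png',o[:,:,::-1])
```

```text
54.85 [0.48662642 0.47704    0.12461224] [ 3.53810177e-02  9.99373896e-01  1.63666355e-06 -1.34278774e-06]
```

View pics/c9.png

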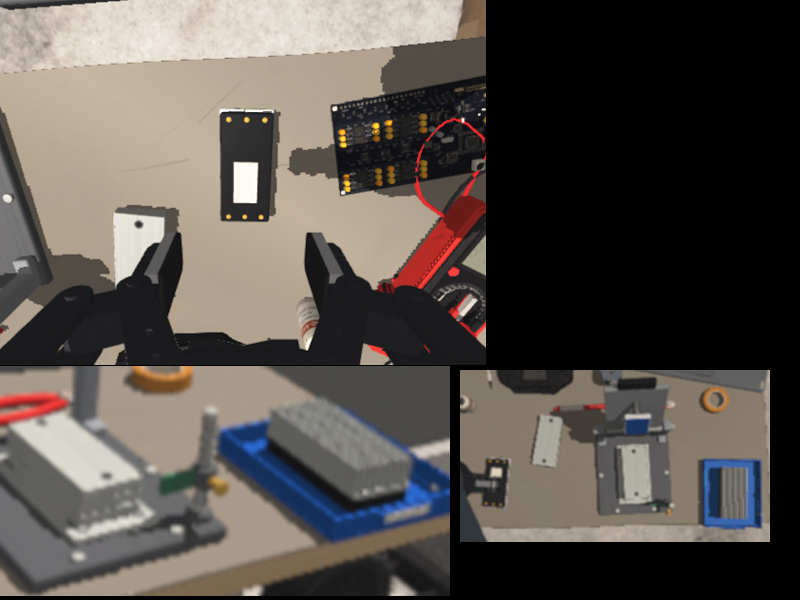

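The three-plate pile stands on the bed with its top about level with the green flag. The finned unit is flat in the tray, and the flat converter sits at (221–276, 110–221) in the wrist part. I'll check the gauge, the flat converter's pose and the clearance to the circuit board.

Run:
```python
from h import *
print('flat',rect('wrist',[(221,112),(275,112),(269,221),(220,220)],.016,.95))
print('pcb edge',ray('wrist',333/.95,105/.95,.01).round(3),ray('wrist',342/.95,195/.95,.01).round(3))
print('plateB near',ray('wrist',165/.95,213/.95,.02).round(3))
im=np.load('pics/s9.npy');hsv=cv2.cvtColor(im,cv2.COLOR_RGB2HSV)
g=(hsv[...,0]>50)&(hsv[...,0]<90)&(hsv[...,1]>70);ys,xs=np.where(g[200:260,290:350]);print('green px',xs.min()+290,xs.max()+290)
x=np.array([np.cos(.035),np.sin(.035)]);c=np.array([.4355,.1065])
for u in range(xs.min()+290,xs.max()+291,2):
    col=ys[xs==u-290]+200
    if len(col)<3: continue
    o=[]
    for v in(col.min()-.5,col.max()+.5):
        p0=ray('scene',u,v,0);p1=ray('scene',u,v,.1);k=((c-p0[:2])@x)/((p1-p0)[:2]@x);o.append((p0+k*(p1-p0)).round(4))
    print(u,o[0],o[1],'mid',((o[0][2]+o[1][2])/2).round(4))
# pile top front corners predicted
for p in[(.447,.148,.048),(.447,.198,.048),(.447,.148,.018)]: print(((proj('scene',p)-(260,190))*3+(0,366)).round(0))
```

```text
flat (array([0.4853, 0.4801]), 'L', np.float64(0.105), 'W', np.float64(0.048), 'yaw', np.float64(-5.6))
pcb edge [0.433 0.561 0.01 ] [0.52  0.572 0.01 ]
plateB near [0.522 0.399 0.02 ]
green px 314 324
314 [0.4342 0.1424 0.0544] [0.4343 0.1411 0.0421] mid 0.0482
316 [0.4344 0.1372 0.0531] [0.4345 0.1359 0.0408] mid 0.047
318 [0.4346 0.1323 0.0543] [0.4346 0.1309 0.042 ] mid 0.0482
320 [0.4348 0.127  0.0531] [0.4348 0.1256 0.0406] mid 0.0468
322 [0.435  0.1218 0.0518] [0.435  0.1206 0.0418] mid 0.0468
324 [0.4351 0.1167 0.053 ] [0.4352 0.1158 0.0455] mid 0.0492
[144. 477.]
[ 82. 491.]
[141. 513.]
```

Gauge middle is z ≈ 0.048, i.e. 30 mm above the bed, so 3 plates is right. Grasping the flat converter.

Emit:
move_arm([
  {"dx": -0.04, "dy": 0.1, "dz": -1, "rx": 0, "ry": 0, "rz": -0.03},
  {"dx": 0, "dy": 0, "dz": -1, "rx": 0, "ry": 0, "rz": 0},
  {"dx": 0, "dy": 0, "dz": -1, "rx": 0, "ry": 0, "rz": 0},
  {"dx": 0, "dy": 0, "dz": -1, "rx": 0, "ry": 0, "rz": 0},
  {"dx": 0, "dy": 0, "dz": -1, "rx": 0, "ry": 0, "rz": 0},
  {"dx": 0, "dy": 0, "dz": -0.5, "rx": 0, "ry": 0, "rz": 0},
  {"dx": 0, "dy": 0, "dz": -0.25, "rx": 0, "ry": 0, "rz": 0},
  {"dx": 0, "dy": 0, "dz": -0.13, "rx": 0, "ry": 0, "rz": 0},
  {"dx": 0, "dy": 0, "dz": 0, "rx": 0, "ry": 0, "rz": 0},
  {"dx": 0, "dy": 0, "dz": 0, "rx": 0, "ry": 0, "rz": 0},
])

```text
t: 56.2
tcp_pos: [0.4861, 0.4799, -0.0216]
tool_rot: [0.043, 0.999, 0.0, 0.001]
force: [0.9, -0.7, -0.4]
finger_gap: 0.716
gripper_force: 0.0
```

Emit:
move_arm([
  {"dx": 0, "dy": 0, "dz": 0, "rx": 0, "ry": 0, "rz": 0},
  {"dx": 0, "dy": 0, "dz": 0, "rx": 0, "ry": 0, "rz": 0},
  {"dx": 0, "dy": 0, "dz": 0, "rx": 0, "ry": 0, "rz": 0},
  {"dx": 0, "dy": 0, "dz": 0, "rx": 0, "ry": 0, "rz": 0},
  {"dx": 0, "dy": 0, "dz": 0, "rx": 0, "ry": 0, "rz": 0},
  {"dx": 0, "dy": 0, "dz": 0, "rx": 0, "ry": 0, "rz": 0},
  {"dx": 0, "dy": 0, "dz": 0, "rx": 0, "ry": 0, "rz": 0},
  {"dx": 0, "dy": 0, "dz": 0, "rx": 0, "ry": 0, "rz": 0},
  {"dx": 0, "dy": 0, "dz": 0, "rx": 0, "ry": 0, "rz": 0},
  {"dx": 0, "dy": 0, "dz": 0, "rx": 0, "ry": 0, "rz": 0},
], claw=0)

```text
t: 57.45
tcp_pos: [0.4863, 0.48, -0.0213]
tool_rot: [0.043, 0.999, 0.001, 0.001]
force: [-0.9, 0.2, 6.5]
finger_gap: 0.566
gripper_force: 53.0
```

Emit:
move_arm([
  {"dx": 0, "dy": 0, "dz": 0.3, "rx": 0, "ry": 0, "rz": 0},
  {"dx": 0, "dy": 0, "dz": 0.5, "rx": 0, "ry": 0, "rz": 0},
  {"dx": 0, "dy": 0, "dz": 1, "rx": 0, "ry": 0, "rz": 0},
  {"dx": 0, "dy": 0, "dz": 1, "rx": 0, "ry": 0, "rz": 0},
  {"dx": 0, "dy": 0, "dz": 1, "rx": 0, "ry": 0, "rz": 0},
  {"dx": 0, "dy": 0, "dz": 0.6, "rx": 0, "ry": 0, "rz": 0},
  {"dx": 0, "dy": 0, "dz": 0, "rx": 0, "ry": 0, "rz": 0},
  {"dx": 0, "dy": 0, "dz": 0, "rx": 0, "ry": 0, "rz": 0},
  {"dx": 0, "dy": 0, "dz": 0, "rx": 0, "ry": 0, "rz": 0},
  {"dx": 0, "dy": 0, "dz": 0, "rx": 0, "ry": 0, "rz": 0},
])

```text
t: 58.7
tcp_pos: [0.4852, 0.4792, 0.0866]
tool_rot: [0.043, 0.999, -0.001, -0.001]
force: [-0.0, -0.1, -1.1]
finger_gap: 0.569
gripper_force: 52.2
```

Emit:
move_arm([
  {"dx": 0.05, "dy": -0.936, "dz": 0, "rx": 0, "ry": 0, "rz": 0.017},
  {"dx": 0.05, "dy": -0.936, "dz": 0, "rx": 0, "ry": 0, "rz": 0.017},
  {"dx": 0.05, "dy": -0.936, "dz": 0, "rx": 0, "ry": 0, "rz": 0.017},
  {"dx": 0.05, "dy": -0.936, "dz": 0, "rx": 0, "ry": 0, "rz": 0.017},
  {"dx": 0.05, "dy": -0.936, "dz": 0, "rx": 0, "ry": 0, "rz": 0.017},
  {"dx": 0.05, "dy": -0.936, "dz": 0, "rx": 0, "ry": 0, "rz": 0.017},
  {"dx": 0.05, "dy": -0.936, "dz": 0, "rx": 0, "ry": 0, "rz": 0.017},
  {"dx": 0.05, "dy": -0.936, "dz": 0, "rx": 0, "ry": 0, "rz": 0.017},
  {"dx": 0.05, "dy": -0.936, "dz": 0, "rx": 0, "ry": 0, "rz": 0.017},
  {"dx": 0.05, "dy": -0.936, "dz": 0, "rx": 0, "ry": 0, "rz": 0.017},
])

```text
t: 59.95
tcp_pos: [0.4983, 0.2448, 0.0875]
tool_rot: [-0.001, 1.0, -0.0, 0.0]
force: [0.5, -0.7, -2.0]
finger_gap: 0.565
gripper_force: 52.2
```

Emit:
move_arm([
  {"dx": 0.05, "dy": -0.936, "dz": 0, "rx": 0, "ry": 0, "rz": 0.017},
  {"dx": 0.05, "dy": -0.936, "dz": 0, "rx": 0, "ry": 0, "rz": 0.017},
  {"dx": 0.05, "dy": -0.936, "dz": 0, "rx": 0, "ry": 0, "rz": 0.017},
  {"dx": 0, "dy": 0, "dz": -0.6, "rx": 0, "ry": 0, "rz": 0},
  {"dx": 0, "dy": 0, "dz": -0.6, "rx": 0, "ry": 0, "rz": 0},
  {"dx": 0, "dy": 0, "dz": -0.4, "rx": 0, "ry": 0, "rz": 0},
  {"dx": 0, "dy": 0, "dz": 0, "rx": 0, "ry": 0, "rz": 0},
  {"dx": 0, "dy": 0, "dz": 0, "rx": 0, "ry": 0, "rz": 0},
  {"dx": 0, "dy": 0, "dz": 0, "rx": 0, "ry": 0, "rz": 0},
  {"dx": 0, "dy": 0, "dz": 0, "rx": 0, "ry": 0, "rz": 0},
])

```text
t: 61.2
tcp_pos: [0.5022, 0.1754, 0.048]
tool_rot: [-0.015, 1.0, 0.0, 0.0]
force: [-0.0, 0.3, -2.2]
finger_gap: 0.566
gripper_force: 52.2
```

Run:
```python
from h import *
s=sensors.sense();print(s['t'],s['tcp_pos'],s['tool_rot'],s['finger_gap'],s['force'])
im=cams.snapshot('wrist');np.save('pics/w10.npy',im);hsv=cv2.cvtColor(im,cv2.COLOR_RGB2HSV)
# white label and screws of the converter, between the fingers
m=((hsv[...,2]>190)&(hsv[...,1]<60)).astype(np.uint8);n,l,st,ce=cv2.connectedComponentsWithStats(m)
z=s['tcp_pos'][2]+.0373
for i in range(1,n):
    if st[i,4]>150: print('white',st[i],ray('wrist',*ce[i],z).round(4))
m=((hsv[...,0]>12)&(hsv[...,0]<32)&(hsv[...,1]>150)&(hsv[...,2]>90)).astype(np.uint8);n,l,st,ce=cv2.connectedComponentsWithStats(m)
for i in range(1,n):
    if st[i,4]>8: print('gold',st[i],ray('wrist',*ce[i],z).round(4))
```

```text
61.2 [0.50219658 0.17541837 0.04803291] [-1.46556959e-02  9.99892491e-01  4.56132165e-05  4.64515941e-04] 0.5659233503325815 [-0.03997826  0.32238345 -2.20176908]
white [    0     0   512   359 66855] [0.432  0.1609 0.0853]
white [181  79  15  15 165] [0.4227 0.1472 0.0853]
white [316  79  15  15 173] [0.4211 0.1994 0.0853]
white [ 198  111  116   45 2945] [0.4384 0.1725 0.0853]
white [239 137  52   4 155] [0.4421 0.1791 0.0853]
white [ 366  248  104   73 3564] [0.5068 0.2512 0.0853]
white [457 274  27  55 206] [0.5158 0.2792 0.0853]
white [ 466  279   46   96 2781] [0.5304 0.2946 0.0853]
white [ 233  294   47   32 1278] [0.5264 0.1757 0.0853]
white [193 331  16  21 270] [0.5446 0.1493 0.0853]
white [117 360  19  24 154] [0.5676 0.1099 0.0853]
gold [107  61  24  28 289] [0.4187 0.1221 0.0853]
gold [213 166  11  10  57] [0.4562 0.1589 0.0853]
gold [251 166  11  10  88] [0.4558 0.1746 0.0853]
gold [289 166  11  11  91] [0.4553 0.1906 0.0853]
gold [  0 347  33  27 400] [0.559  0.0522 0.0853]
gold [220 346   9   8  56] [0.5504 0.1611 0.0853]
gold [252 347   9   7  54] [0.5499 0.1772 0.0853]
gold [283 347   9   7  55] [0.5495 0.1932 0.0853]
```

Converter centre from its gold contacts is (0.503, 0.176) with yaw 1.6°, which is square on the bed. Lowering and releasing.

Emit:
move_arm([
  {"dx": -0.03, "dy": 0, "dz": -0.3, "rx": 0, "ry": 0, "rz": 0},
  {"dx": 0, "dy": 0, "dz": -0.2, "rx": 0, "ry": 0, "rz": 0},
  {"dx": 0, "dy": 0, "dz": -0.15, "rx": 0, "ry": 0, "rz": 0},
  {"dx": 0, "dy": 0, "dz": -0.1, "rx": 0, "ry": 0, "rz": 0},
  {"dx": 0, "dy": 0, "dz": -0.08, "rx": 0, "ry": 0, "rz": 0},
  {"dx": 0, "dy": 0, "dz": -0.05, "rx": 0, "ry": 0, "rz": 0},
  {"dx": 0, "dy": 0, "dz": 0, "rx": 0, "ry": 0, "rz": 0},
  {"dx": 0, "dy": 0, "dz": 0, "rx": 0, "ry": 0, "rz": 0},
  {"dx": 0, "dy": 0, "dz": 0, "rx": 0, "ry": 0, "rz": 0},
  {"dx": 0, "dy": 0, "dz": 0, "rx": 0, "ry": 0, "rz": 0},
])

```text
t: 62.5
tcp_pos: [0.5012, 0.1753, 0.0267]
tool_rot: [-0.015, 1.0, -0.0, 0.0]
force: [-1.5, -0.7, 5.4]
finger_gap: 0.565
gripper_force: 53.1
```

Emit:
move_arm([
  {"dx": 0, "dy": 0, "dz": 0, "rx": 0, "ry": 0, "rz": 0},
  {"dx": 0, "dy": 0, "dz": 0, "rx": 0, "ry": 0, "rz": 0},
  {"dx": 0, "dy": 0, "dz": 0, "rx": 0, "ry": 0, "rz": 0},
  {"dx": 0, "dy": 0, "dz": 0, "rx": 0, "ry": 0, "rz": 0},
  {"dx": 0, "dy": 0, "dz": 0.4, "rx": 0, "ry": 0, "rz": 0},
  {"dx": 0, "dy": 0, "dz": 1, "rx": 0, "ry": 0, "rz": 0},
  {"dx": 0, "dy": 0, "dz": 1, "rx": 0, "ry": 0, "rz": 0},
  {"dx": 0, "dy": 0, "dz": 1, "rx": 0, "ry": 0, "rz": 0},
  {"dx": 0, "dy": 0, "dz": 1, "rx": 0, "ry": 0, "rz": 0},
  {"dx": 0, "dy": 0, "dz": 0, "rx": 0, "ry": 0, "rz": 0},
], claw=72)

```text
t: 63.75
tcp_pos: [0.5028, 0.1756, 0.1379]
tool_rot: [-0.015, 1.0, 0.0, 0.003]
force: [0.5, -0.5, 0.8]
finger_gap: 0.721
gripper_force: 0.0
```

Run:
```python
from h import *
s=sensors.sense();print(s['t'],s['tcp_pos'],s['q'])
im=cams.snapshot('wrist');hsv=cv2.cvtColor(im,cv2.COLOR_RGB2HSV);z=.064
m=((hsv[...,0]>12)&(hsv[...,0]<32)&(hsv[...,1]>150)&(hsv[...,2]>90)).astype(np.uint8);n,l,st,ce=cv2.connectedComponentsWithStats(m)
for i in range(1,n):
    if 8<st[i,4]<150: print('gold',st[i],ray('wrist',*ce[i],z).round(4))
# lid: grip from the top camera & scene
t=cams.snapshot('top');np.save('pics/t11.npy',t)
hx,hy=.502+.088,.1755+.003
for th in(1.85,1.9,1.95,2.0):
    f=lambda r,o:(hx-r*np.cos(th)+o*np.sin(th),hy,.105+r*np.sin(th)+o*np.cos(th))
    print(th,'tip',np.round(f(.165,0),3),'scene tip px',proj('scene',f(.165,0)).round(1),'145',proj('scene',f(.145,0)).round(1),'top tip',proj('top',f(.165,0)).round(1),'top 145',proj('top',f(.145,0)).round(1))
g=np.load('pics/t11.npy');h=cv2.cvtColor(g,cv2.COLOR_RGB2HSV)[...,2]
print('top col v',h[110:150,283].tolist())
g=np.load('pics/s9.npy');h=cv2.cvtColor(g,cv2.COLOR_RGB2HSV)[...,2];print('scene rows', [(v,h[v,250:275:4].tolist()) for v in range(100,130,2)])
```

```text
63.75 [0.50279706 0.17558757 0.13790913] [ 1.26019044e-01  4.94616528e-01  1.73462964e+00  2.91810032e-06
  9.06901682e-01 -1.47408241e+00]
gold [160  68  14  18 104] [0.4168 0.1116 0.064 ]
gold [231 127   7   7  23] [0.4538 0.1582 0.064 ]
gold [253 127   6   7  28] [0.4532 0.1741 0.064 ]
gold [275 127   6   7  30] [0.4526 0.1901 0.064 ]
gold [234 242   6   5  24] [0.5471 0.1609 0.064 ]
gold [253 242   6   5  26] [0.5466 0.1767 0.064 ]
gold [272 242   6   5  24] [0.5461 0.1926 0.064 ]
1.85 tip [0.635 0.178 0.264] scene tip px [259.3 107.2] 145 [260.1 116.2] top tip [285.1 134.8] top 145 [284.6 140. ]
1.9 tip [0.643 0.178 0.261] scene tip px [257.8 107.6] 145 [258.8 116.5] top tip [285. 131.] top 145 [284.4 136.7]
1.95 tip [0.651 0.178 0.258] scene tip px [256.3 108.2] 145 [257.5 116.9] top tip [284.8 127.3] top 145 [284.2 133.5]
2.0 tip [0.659 0.178 0.255] scene tip px [254.9 108.9] 145 [256.2 117.5] top tip [284.6 123.8] top 145 [284.1 130.5]
top col v [100, 100, 101, 99, 100, 98, 100, 101, 96, 85, 97, 125, 138, 138, 137, 136, 121, 80, 43, 34, 35, 35, 30, 23, 23, 29, 47, 73, 87, 89, 90, 89, 90, 88, 88, 89, 88, 92, 99, 102]
scene rows [(100, [241, 242, 242, 243, 244, 244, 244]), (102, [244, 246, 245, 244, 246, 244, 244]), (104, [236, 235, 230, 228, 226, 222, 218]), (106, [253, 253, 253, 253, 253, 254, 254]), (108, [236, 237, 168, 97, 96, 252, 254]), (110, [34, 33, 33, 34, 33, 244, 254]), (112, [31, 31, 32, 32, 31, 240, 254]), (114, [31, 31, 32, 31, 30, 228, 253]), (116, [36, 41, 72, 77, 91, 147, 148]), (118, [111, 127, 128, 129, 131, 130, 131]), (120, [131, 132, 133, 131, 131, 130, 129]), (122, [132, 130, 132, 131, 131, 131, 131]), (124, [133, 130, 133, 131, 131, 131, 130]), (126, [132, 131, 132, 134, 136, 141, 173]), (128, [130, 132, 131, 185, 174, 171, 153])]
```

The flat converter is at (0.500, 0.1755), square. The lid is at θ ≈ 1.92, with its tip near (0.647, 0.178, 0.26). I'll rise, shut the fingers and go behind the lid to push it over.

Emit:
move_arm([
  {"dx": 0, "dy": 0, "dz": 0.9, "rx": 0, "ry": 0, "rz": 0},
  {"dx": 0, "dy": 0, "dz": 0.9, "rx": 0, "ry": 0, "rz": 0},
  {"dx": 0, "dy": 0, "dz": 0.9, "rx": 0, "ry": 0, "rz": 0},
  {"dx": 0, "dy": 0, "dz": 0.9, "rx": 0, "ry": 0, "rz": 0},
  {"dx": 0, "dy": 0.1, "dz": 0.9, "rx": 0, "ry": 0, "rz": 0},
  {"dx": 0, "dy": 0, "dz": 0.9, "rx": 0, "ry": 0, "rz": 0},
  {"dx": 0, "dy": 0, "dz": 0.9, "rx": 0, "ry": 0, "rz": 0},
  {"dx": 0, "dy": 0, "dz": 0.9, "rx": 0, "ry": 0, "rz": 0},
  {"dx": 0.9, "dy": 0, "dz": 0.1, "rx": 0, "ry": 0, "rz": 0},
  {"dx": 1, "dy": 0, "dz": 0, "rx": 0, "ry": 0, "rz": 0},
], claw=0, newtons=20)

```text
t: 65.1
tcp_pos: [0.5486, 0.1778, 0.3172]
tool_rot: [-0.015, 1.0, -0.0, -0.001]
force: [-0.4, -0.1, -1.2]
finger_gap: -0.005
gripper_force: 0.0
```

Emit:
move_arm([
  {"dx": 1, "dy": 0, "dz": 0, "rx": 0, "ry": 0, "rz": 0},
  {"dx": 1, "dy": 0, "dz": 0, "rx": 0, "ry": 0, "rz": 0},
  {"dx": 1, "dy": 0, "dz": 0, "rx": 0, "ry": 0, "rz": 0},
  {"dx": 1, "dy": 0, "dz": 0, "rx": 0, "ry": 0, "rz": 0},
  {"dx": 1, "dy": 0, "dz": 0, "rx": 0, "ry": 0, "rz": 0},
  {"dx": 1, "dy": 0, "dz": 0, "rx": 0, "ry": 0, "rz": 0},
  {"dx": 0, "dy": 0, "dz": 0, "rx": 0, "ry": 0, "rz": 0},
  {"dx": 0, "dy": 0, "dz": 0, "rx": 0, "ry": 0, "rz": 0},
  {"dx": 0, "dy": 0, "dz": 0, "rx": 0, "ry": 0, "rz": 0},
  {"dx": 0, "dy": 0, "dz": 0, "rx": 0, "ry": 0, "rz": 0},
])

```text
t: 66.35
tcp_pos: [0.6981, 0.178, 0.3185]
tool_rot: [-0.015, 1.0, 0.0, 0.0]
force: [0.9, 0.7, 0.3]
finger_gap: 0.004
gripper_force: 0.0
```

Emit:
move_arm([
  {"dx": 0, "dy": 0, "dz": -0.95, "rx": 0, "ry": 0, "rz": 0},
  {"dx": 0, "dy": 0, "dz": -0.95, "rx": 0, "ry": 0, "rz": 0},
  {"dx": 0, "dy": 0, "dz": -0.95, "rx": 0, "ry": 0, "rz": 0},
  {"dx": 0, "dy": 0, "dz": -0.95, "rx": 0, "ry": 0, "rz": 0},
  {"dx": -0.4, "dy": 0, "dz": 0, "rx": 0, "ry": 0, "rz": 0},
  {"dx": -0.4, "dy": 0, "dz": 0, "rx": 0, "ry": 0, "rz": 0},
  {"dx": -0.4, "dy": 0, "dz": 0, "rx": 0, "ry": 0, "rz": 0},
  {"dx": -0.4, "dy": 0, "dz": 0, "rx": 0, "ry": 0, "rz": 0},
  {"dx": -0.3, "dy": 0, "dz": 0, "rx": 0, "ry": 0, "rz": 0},
  {"dx": -0.3, "dy": 0, "dz": 0, "rx": 0, "ry": 0, "rz": 0},
])

```text
t: 67.6
tcp_pos: [0.6444, 0.1778, 0.2243]
tool_rot: [-0.015, 1.0, 0.0, 0.002]
force: [4.0, 0.2, 2.1]
finger_gap: -0.001
gripper_force: 1.7
```

Emit:
move_arm([
  {"dx": -0.3, "dy": 0, "dz": 0.1, "rx": 0, "ry": 0, "rz": 0},
  {"dx": -0.3, "dy": 0, "dz": 0.1, "rx": 0, "ry": 0, "rz": 0},
  {"dx": -0.3, "dy": 0, "dz": 0.1, "rx": 0, "ry": 0, "rz": 0},
  {"dx": -0.3, "dy": 0, "dz": 0.1, "rx": 0, "ry": 0, "rz": 0},
  {"dx": -0.3, "dy": 0, "dz": 0.04, "rx": 0, "ry": 0, "rz": 0},
  {"dx": 0, "dy": 0, "dz": 0, "rx": 0, "ry": 0, "rz": 0},
  {"dx": 0, "dy": 0, "dz": 0, "rx": 0, "ry": 0, "rz": 0},
  {"dx": 0, "dy": 0, "dz": 0, "rx": 0, "ry": 0, "rz": 0},
  {"dx": 0, "dy": 0, "dz": 0, "rx": 0, "ry": 0, "rz": 0},
  {"dx": 0, "dy": 0, "dz": 0, "rx": 0, "ry": 0, "rz": 0},
])

```text
t: 68.85
tcp_pos: [0.6061, 0.1778, 0.234]
tool_rot: [-0.015, 1.0, 0.0, -0.0]
force: [-0.3, -0.1, 0.6]
finger_gap: -0.002
gripper_force: 0.0
```

Run:
```python
from h import *
a=shot('scene','s12',(200,40,420,290),2.2);s=sensors.sense();print(s['t'],s['tcp_pos'],s['force'])
b=shot('wrist','w12',None,.6)
o=np.zeros((550,800,3),np.uint8);o[:a.shape[0],:a.shape[1]]=a[:550];o[:b.shape[0],486:486+b.shape[1]]=b;cv2.imwrite('pics/c12.png',o[:,:,::-1])
```

```text
68.9 [0.60613625 0.17781525 0.2340267 ] [-0.24149367 -0.38416968  0.76672338]
```

View pics/c12.png

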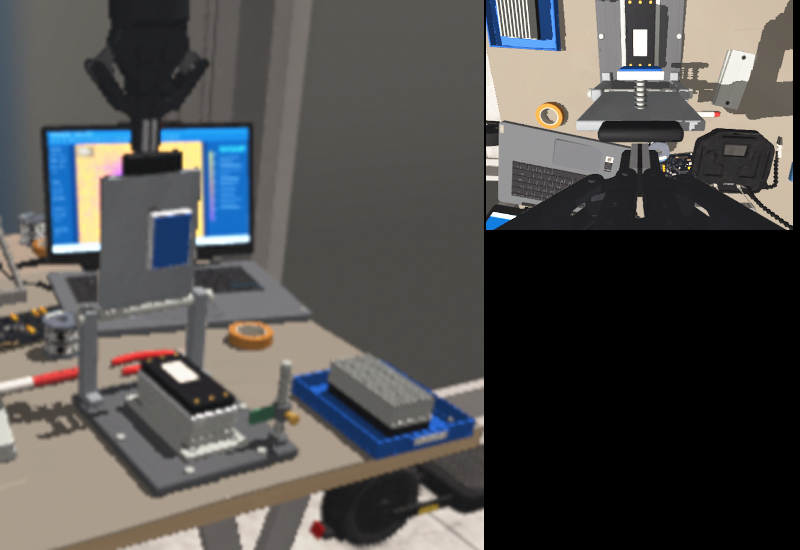

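The lid is now nearly upright with the shut fingers behind its grip. Continuing along the arc.

Emit:
move_arm([
  {"dx": -0.48, "dy": 0, "dz": -0.06, "rx": 0, "ry": 0, "rz": 0},
  {"dx": -0.48, "dy": 0, "dz": -0.06, "rx": 0, "ry": 0, "rz": 0},
  {"dx": -0.59, "dy": 0, "dz": -0.14, "rx": 0, "ry": 0, "rz": 0},
  {"dx": -0.59, "dy": 0, "dz": -0.14, "rx": 0, "ry": 0, "rz": 0},
  {"dx": -0.55, "dy": 0, "dz": -0.25, "rx": 0, "ry": 0, "rz": 0},
  {"dx": -0.55, "dy": 0, "dz": -0.25, "rx": 0, "ry": 0, "rz": 0},
  {"dx": -0.49, "dy": 0, "dz": -0.35, "rx": 0, "ry": 0, "rz": 0},
  {"dx": -0.49, "dy": 0, "dz": -0.35, "rx": 0, "ry": 0, "rz": 0},
  {"dx": 0, "dy": 0, "dz": 0, "rx": 0, "ry": 0, "rz": 0},
  {"dx": 0, "dy": 0, "dz": 0, "rx": 0, "ry": 0, "rz": 0},
])

```text
t: 70.2
tcp_pos: [0.5008, 0.1779, 0.1942]
tool_rot: [-0.015, 1.0, 0.0, 0.0]
force: [-0.2, 0.7, -0.1]
finger_gap: -0.004
gripper_force: 0.0
```

Run:
```python
from h import *
s=sensors.sense();print(s['t'],s['tcp_pos'],s['force'])
im=cams.snapshot('scene');np.save('pics/s13.npy',im);hsv=cv2.cvtColor(im,cv2.COLOR_RGB2HSV)
# expected lid left/right tip corners in the scene for several angles; grey lid mask check along lid centre line
hy=.178
for th in(.6,.7,.8,.9,1.0,1.2,1.4):
    f=lambda r,o,y:(.59-r*np.cos(th)+o*np.sin(th),y,.105+r*np.sin(th)+o*np.cos(th))
    pts=[proj('scene',f(r,0,hy+.05)).round(0).astype(int) for r in(.04,.07,.1,.13,.142)]
    print(th,[(tuple(int(a) for a in p),im[p[1],p[0]].tolist()) for p in pts])
```

```text
70.2 [0.50076822 0.17794561 0.19422505] [-0.17397024  0.67443901 -0.0548488 ]
0.6 [((253, 179), [76, 77, 79]), ((258, 175), [76, 77, 79]), ((263, 172), [76, 77, 79]), ((269, 168), [76, 77, 79]), ((271, 167), [77, 78, 79])]
0.7 [((252, 177), [78, 77, 79]), ((257, 172), [77, 79, 80]), ((262, 167), [76, 78, 80]), ((267, 162), [76, 77, 79]), ((270, 160), [77, 77, 79])]
0.8 [((252, 175), [80, 81, 83]), ((256, 169), [80, 81, 83]), ((261, 163), [81, 82, 84]), ((266, 156), [80, 80, 83]), ((268, 153), [89, 89, 91])]
0.9 [((251, 174), [83, 83, 84]), ((255, 166), [85, 81, 80]), ((259, 159), [48, 46, 43]), ((264, 150), [226, 252, 253]), ((265, 147), [254, 241, 152])]
1.0 [((251, 172), [66, 65, 67]), ((254, 164), [86, 85, 87]), ((257, 155), [32, 32, 33]), ((261, 145), [254, 246, 146]), ((263, 141), [253, 216, 184])]
1.2 [((249, 169), [57, 55, 57]), ((252, 159), [34, 33, 33]), ((254, 148), [254, 235, 165]), ((257, 137), [240, 155, 246]), ((258, 132), [227, 130, 253])]
1.4 [((248, 167), [57, 54, 56]), ((249, 155), [34, 33, 34]), ((250, 143), [254, 231, 164]), ((252, 130), [240, 151, 246]), ((252, 125), [242, 157, 243])]
```

The lid follows (θ ≈ 0.8). Continuing down.

Emit:
move_arm([
  {"dx": -0.41, "dy": 0, "dz": -0.44, "rx": 0, "ry": 0, "rz": 0},
  {"dx": -0.41, "dy": 0, "dz": -0.44, "rx": 0, "ry": 0, "rz": 0},
  {"dx": -0.32, "dy": 0, "dz": -0.52, "rx": 0, "ry": 0, "rz": 0},
  {"dx": -0.32, "dy": 0, "dz": -0.52, "rx": 0, "ry": 0, "rz": 0},
  {"dx": -0.21, "dy": 0, "dz": -0.55, "rx": 0, "ry": 0, "rz": 0},
  {"dx": -0.21, "dy": 0, "dz": -0.5, "rx": 0, "ry": 0, "rz": 0},
  {"dx": -0.05, "dy": 0, "dz": -0.2, "rx": 0, "ry": 0, "rz": 0},
  {"dx": -0.05, "dy": 0, "dz": -0.2, "rx": 0, "ry": 0, "rz": 0},
  {"dx": -0.05, "dy": 0, "dz": -0.15, "rx": 0, "ry": 0, "rz": 0},
  {"dx": 0, "dy": 0, "dz": 0, "rx": 0, "ry": 0, "rz": 0},
])

```text
t: 71.5
tcp_pos: [0.4499, 0.1778, 0.106]
tool_rot: [-0.015, 1.0, -0.0, -0.0]
force: [-0.7, -0.3, 0.3]
finger_gap: -0.0
gripper_force: 0.0
```

Emit:
move_arm([
  {"dx": 0, "dy": 0, "dz": -0.1, "rx": 0, "ry": 0, "rz": 0},
  {"dx": 0, "dy": 0, "dz": -0.1, "rx": 0, "ry": 0, "rz": 0},
  {"dx": 0, "dy": 0, "dz": -0.1, "rx": 0, "ry": 0, "rz": 0},
  {"dx": 0, "dy": 0, "dz": 0, "rx": 0, "ry": 0, "rz": 0},
  {"dx": 0, "dy": 0, "dz": 0, "rx": 0, "ry": 0, "rz": 0},
  {"dx": 0, "dy": 0, "dz": 0, "rx": 0, "ry": 0, "rz": 0},
  {"dx": 0, "dy": 0, "dz": 0, "rx": 0, "ry": 0, "rz": 0},
  {"dx": 0, "dy": 0, "dz": 0, "rx": 0, "ry": 0, "rz": 0},
  {"dx": 0, "dy": 0, "dz": 0, "rx": 0, "ry": 0, "rz": 0},
  {"dx": 0, "dy": 0, "dz": 0, "rx": 0, "ry": 0, "rz": 0},
])

```text
t: 72.75
tcp_pos: [0.4499, 0.1778, 0.0986]
tool_rot: [-0.015, 1.0, 0.0, 0.0]
force: [0.1, 0.7, -0.4]
finger_gap: -0.0
gripper_force: 0.0
```

Emit:
move_arm([
  {"dx": 0, "dy": 0, "dz": -0.1, "rx": 0, "ry": 0, "rz": 0},
  {"dx": 0, "dy": 0, "dz": -0.1, "rx": 0, "ry": 0, "rz": 0},
  {"dx": 0, "dy": 0, "dz": -0.1, "rx": 0, "ry": 0, "rz": 0},
  {"dx": 0, "dy": 0, "dz": 0, "rx": 0, "ry": 0, "rz": 0},
  {"dx": 0, "dy": 0, "dz": 0, "rx": 0, "ry": 0, "rz": 0},
  {"dx": 0, "dy": 0, "dz": 0, "rx": 0, "ry": 0, "rz": 0},
  {"dx": 0, "dy": 0, "dz": 0, "rx": 0, "ry": 0, "rz": 0},
  {"dx": 0, "dy": 0, "dz": 0, "rx": 0, "ry": 0, "rz": 0},
  {"dx": 0, "dy": 0, "dz": 0, "rx": 0, "ry": 0, "rz": 0},
  {"dx": 0, "dy": 0, "dz": 0, "rx": 0, "ry": 0, "rz": 0},
])

```text
t: 74.0
tcp_pos: [0.4499, 0.1778, 0.0911]
tool_rot: [-0.015, 1.0, 0.0, 0.0]
force: [-0.3, 0.7, 0.4]
finger_gap: 0.004
gripper_force: 0.0
```

Emit:
move_arm([
  {"dx": 0, "dy": 0, "dz": -0.06, "rx": 0, "ry": 0, "rz": 0},
  {"dx": 0, "dy": 0, "dz": -0.06, "rx": 0, "ry": 0, "rz": 0},
  {"dx": 0, "dy": 0, "dz": -0.06, "rx": 0, "ry": 0, "rz": 0},
  {"dx": 0, "dy": 0, "dz": 0, "rx": 0, "ry": 0, "rz": 0},
  {"dx": 0, "dy": 0, "dz": 0, "rx": 0, "ry": 0, "rz": 0},
  {"dx": 0, "dy": 0, "dz": 0, "rx": 0, "ry": 0, "rz": 0},
  {"dx": 0, "dy": 0, "dz": 0, "rx": 0, "ry": 0, "rz": 0},
  {"dx": 0, "dy": 0, "dz": 0, "rx": 0, "ry": 0, "rz": 0},
  {"dx": 0, "dy": 0, "dz": 0, "rx": 0, "ry": 0, "rz": 0},
  {"dx": 0, "dy": 0, "dz": 0, "rx": 0, "ry": 0, "rz": 0},
])

```text
t: 75.25
tcp_pos: [0.4499, 0.1778, 0.0866]
tool_rot: [-0.015, 1.0, -0.0, 0.0]
force: [-0.4, -0.6, -0.3]
finger_gap: -0.001
gripper_force: 0.0
```

Run:
```python
from h import *
s=sensors.sense();print(s['t'],s['tcp_pos'],s['force'])
im=cams.snapshot('scene');np.save('pics/s14.npy',im)
for th in(0,.05,.1,.15,.2,.3):
    f=lambda r,o,y:(.59-r*np.cos(th)+o*np.sin(th),y,.105+r*np.sin(th)+o*np.cos(th))
    p=proj('scene',f(.14,0,.178+.055));print(th,'left edge r.14',p.round(1),'front grip top corner',proj('scene',f(.165,.007,.178+.033)).round(1))
p=proj('scene',(.45,.233,.105));u=int(p[0])
print('col',u,im[140:240,u].mean(1).round(0).astype(int).tolist())
```

```text
75.25 [0.4499114  0.17780917 0.08662897] [-0.36410241 -0.55376512 -0.28823921]
0 left edge r.14 [272.8 209.2] front grip top corner [289.1 209.5]
0.05 left edge r.14 [272.9 206. ] front grip top corner [289.3 205.6]
0.1 left edge r.14 [273.  202.7] front grip top corner [289.3 201.5]
0.15 left edge r.14 [272.9 199.3] front grip top corner [289.2 197.4]
0.2 left edge r.14 [272.8 195.8] front grip top corner [289.  193.2]
0.3 left edge r.14 [272.3 188.8] front grip top corner [288.2 184.6]
col 272 [215, 215, 215, 215, 215, 214, 214, 216, 235, 244, 231, 216, 146, 56, 32, 32, 32, 32, 31, 32, 38, 47, 50, 52, 48, 46, 55, 62, 60, 64, 69, 66, 57, 62, 87, 167, 222, 217, 184, 175, 174, 175, 176, 177, 177, 177, 179, 180, 180, 181, 180, 180, 181, 181, 182, 182, 183, 183, 181, 170, 132, 87, 80, 81, 81, 81, 81, 89, 100, 97, 67, 33, 22, 24, 40, 71, 102, 112, 104, 97, 95, 96, 96, 95, 95, 96, 96, 95, 94, 95, 95, 95, 94, 94, 95, 95, 93, 82, 64, 54]
```

Emit:
move_arm([
  {"dx": 0, "dy": 0, "dz": -0.06, "rx": 0, "ry": 0, "rz": 0},
  {"dx": 0, "dy": 0, "dz": -0.06, "rx": 0, "ry": 0, "rz": 0},
  {"dx": 0, "dy": 0, "dz": -0.06, "rx": 0, "ry": 0, "rz": 0},
  {"dx": 0, "dy": 0, "dz": 0, "rx": 0, "ry": 0, "rz": 0},
  {"dx": 0, "dy": 0, "dz": 0, "rx": 0, "ry": 0, "rz": 0},
  {"dx": 0, "dy": 0, "dz": 0, "rx": 0, "ry": 0, "rz": 0},
  {"dx": 0, "dy": 0, "dz": 0, "rx": 0, "ry": 0, "rz": 0},
  {"dx": 0, "dy": 0, "dz": 0, "rx": 0, "ry": 0, "rz": 0},
  {"dx": 0, "dy": 0, "dz": 0, "rx": 0, "ry": 0, "rz": 0},
  {"dx": 0, "dy": 0, "dz": 0, "rx": 0, "ry": 0, "rz": 0},
])

```text
t: 76.55
tcp_pos: [0.45, 0.1779, 0.0845]
tool_rot: [-0.015, 1.0, 0.0, 0.001]
force: [-4.1, -0.4, 22.6]
finger_gap: -0.003
gripper_force: 11.1
```

Emit:
move_arm([
  {"dx": 0, "dy": 0, "dz": -0.06, "rx": 0, "ry": 0, "rz": 0},
  {"dx": 0, "dy": 0, "dz": -0.06, "rx": 0, "ry": 0, "rz": 0},
  {"dx": 0, "dy": 0, "dz": 0, "rx": 0, "ry": 0, "rz": 0},
  {"dx": 0, "dy": 0, "dz": 0, "rx": 0, "ry": 0, "rz": 0},
  {"dx": 0, "dy": 0, "dz": 0, "rx": 0, "ry": 0, "rz": 0},
  {"dx": 0, "dy": 0, "dz": 0, "rx": 0, "ry": 0, "rz": 0},
  {"dx": 0, "dy": 0, "dz": 0, "rx": 0, "ry": 0, "rz": 0},
  {"dx": 0, "dy": 0, "dz": 0, "rx": 0, "ry": 0, "rz": 0},
  {"dx": 0, "dy": 0, "dz": 0, "rx": 0, "ry": 0, "rz": 0},
  {"dx": 0, "dy": 0, "dz": 0, "rx": 0, "ry": 0, "rz": 0},
])

```text
t: 77.8
tcp_pos: [0.4501, 0.1779, 0.0841]
tool_rot: [-0.015, 1.0, 0.0, 0.001]
force: [-8.6, -1.7, 45.2]
finger_gap: 0.002
gripper_force: 22.6
```

Hard stop felt, so the lid is shut. Backing off and checking.

Emit:
move_arm([
  {"dx": 0, "dy": 0, "dz": 0.3, "rx": 0, "ry": 0, "rz": 0},
  {"dx": 0, "dy": 0, "dz": 0.8, "rx": 0, "ry": 0, "rz": 0},
  {"dx": 0, "dy": 0, "dz": 1, "rx": 0, "ry": 0, "rz": 0},
  {"dx": 0, "dy": 0, "dz": 1, "rx": 0, "ry": 0, "rz": 0},
  {"dx": 0, "dy": 0, "dz": 1, "rx": 0, "ry": 0, "rz": 0},
  {"dx": 0, "dy": -1, "dz": 1, "rx": 0, "ry": 0, "rz": 0},
  {"dx": 0, "dy": -1, "dz": 1, "rx": 0, "ry": 0, "rz": 0},
  {"dx": 0, "dy": -1, "dz": 0, "rx": 0, "ry": 0, "rz": 0},
  {"dx": 0, "dy": 0, "dz": 0, "rx": 0, "ry": 0, "rz": 0},
  {"dx": 0, "dy": 0, "dz": 0, "rx": 0, "ry": 0, "rz": 0},
])

```text
t: 79.05
tcp_pos: [0.4495, 0.1032, 0.2312]
tool_rot: [-0.014, 1.0, 0.0, -0.0]
force: [0.0, 0.1, -0.5]
finger_gap: 0.0
gripper_force: 0.0
```

Run:
```python
from h import *
s=sensors.sense();print(s['t'],s['tcp_pos'],s['force'])
im=cams.snapshot('scene');np.save('pics/s15.npy',im)
for r in(.05,.1,.14):
    p=proj('scene',(.59-r,.233,.105));u=int(round(p[0]));print(r,p.round(1),im[int(p[1])-14:int(p[1])+14,u].mean(1).astype(int).tolist())
# finned unit in the tray, seen from above
t=cams.snapshot('top');np.save('pics/t15.npy',t);hsv=cv2.cvtColor(t,cv2.COLOR_RGB2HSV)
m=np.zeros(t.shape[:2],np.uint8);m[203:252,348:384]=(hsv[203:252,348:384,1]<90);
c=max(cv2.findContours(m,0,1)[0],key=cv2.contourArea);b=cv2.minAreaRect(c);print('fin px',b,ray('top',*b[0],.043).round(3))
# scene: front face of flat converter/pile edge, dark rows at front face
for z in(.048,.064): print(z,proj('scene',(.446,.175,z)).round(1))
u=int(proj('scene',(.446,.175,.05))[0]);print(u,im[205:250,u].mean(1).astype(int).tolist())
```

```text
79.05 [0.44953534 0.10318217 0.23120481] [ 0.00334938  0.05156706 -0.46575212]
0.05 [253.6 191.4] [123, 171, 219, 214, 180, 175, 174, 174, 176, 176, 174, 164, 133, 95, 80, 87, 121, 147, 151, 151, 152, 151, 151, 151, 146, 136, 119, 88]
0.1 [263.8 200.9] [174, 176, 177, 178, 179, 179, 178, 178, 177, 177, 171, 147, 107, 84, 83, 85, 74, 53, 49, 55, 52, 53, 78, 104, 110, 100, 94, 92]
0.14 [272.8 209.2] [177, 178, 178, 179, 174, 143, 87, 78, 78, 79, 79, 79, 79, 82, 86, 77, 51, 27, 21, 23, 38, 68, 99, 110, 103, 94, 93, 93]
fin px ((365.5, 228.0), (46.0, 35.0), 90.0) [ 0.454 -0.026  0.043]
0.048 [297.3 229.6]
0.064 [297.9 222.8]
297 [38, 39, 39, 39, 34, 27, 28, 59, 102, 124, 98, 40, 21, 18, 22, 27, 28, 23, 21, 22, 28, 65, 108, 125, 114, 102, 101, 100, 100, 101, 101, 98, 97, 102, 103, 110, 165, 209, 212, 181, 125, 109, 107, 108, 108]
```

Run:
```python
from h import *
im=np.load('pics/s15.npy').mean(2);ya=np.radians(1.8);X=np.array([np.cos(ya),np.sin(ya)]);Y=np.array([-X[1],X[0]]);H=np.array([.502,.1755])+.088*X
rs=np.linspace(.02,.145,60)
for th in(0,.03,.06,.1):
    P=np.array([proj('scene',np.r_[H-(r*np.cos(th)-.005*np.sin(th))*X+.055*Y,.105+r*np.sin(th)+.005*np.cos(th)]) for r in rs])
    print(th,[(u,np.interp(u,P[:,0],P[:,1]).round(1)) for u in(254,258,262,266,270,274)],'corner',P[-1].round(1))
for u in(254,258,262,266,270,274):
    c=im[182:215,u];d=c[:-2]-c[2:];print(u,182+1+int(d.argmax()),int(d.max()))
```

```text
0 [(254, np.float64(189.1)), (258, np.float64(192.5)), (262, np.float64(195.8)), (266, np.float64(199.2)), (270, np.float64(202.6)), (274, np.float64(205.9))] corner [276.5 208. ]
0.03 [(254, np.float64(188.5)), (258, np.float64(191.6)), (262, np.float64(194.7)), (266, np.float64(197.8)), (270, np.float64(200.9)), (274, np.float64(204.0))] corner [276.5 206. ]
0.06 [(254, np.float64(187.9)), (258, np.float64(190.7)), (262, np.float64(193.5)), (266, np.float64(196.4)), (270, np.float64(199.2)), (274, np.float64(202.1))] corner [276.6 203.9]
0.1 [(254, np.float64(187.0)), (258, np.float64(189.5)), (262, np.float64(192.0)), (266, np.float64(194.5)), (270, np.float64(197.0)), (274, np.float64(199.5))] corner [276.5 201.1]
254 189 69
258 192 67
262 196 67
266 199 75
270 200 73
274 200 85
```

The lid edge fits θ = 0 and the hard stop was felt. The pile plus converter (46 mm) presses the pad in about 4 mm. The finned unit is still in the tray and the gripper is clear, so I'm handing in.

```bash
python3 -c "
from station import order
print(order.sign_off())"
```

```text
the job is handed in; nothing more can be done
None
```

I handed the job in at about 79 s on the robot's clock; the hand-in returned no verdict. The finned converter is flat in the tray, and the flat converter lies squarely on a three-plate pile level with the green band. The lid is shut to its stop; I did not measure the pad's travel, but the stack height puts it about 4 mm in.

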